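Put the washed food processor back together

ROBOT

A 6-joint arm with a two-finger parallel gripper is mounted at the origin on a cart in front of the work surface, level with it; the furniture and walls round the work are solid. World frame = base frame: x ahead of the robot, y to its left, z up, the work surface at z = 0. Lengths are in mm, angles in rad, forces in N, time in s.
With the tool pointing down it reaches from about 350 to 1000 mm from the base axis. Payload 7.1 kg.
Tool frame: the origin (TCP) lies at the centre of the arm's flange, where the gripper is bolted on; the fingertips stand 173 mm ahead of it and the grasp point (between the pads) lies 155 mm ahead of it; z points along the fingers, y is the direction in which the jaws open and shut (so a half turn about z gives the same grasp; the last joint's range is limited). The gripper opens to 85 mm and grips with 20 to 120 N. Pads are 22 mm wide; open, the fingers measure 114 mm over their backs; the gripper's body (76 mm by 85 mm) begins 54 mm behind the grasp point. The pads swing forward as they close: fully open they stand 13 mm farther back than shut.
Start: joints at [-1.357, 0.423, 1.63, -0, 1.089, -0.019], TCP at [144.209, -608.12, 404.719] pointing down, gripper open.
Joint ranges: [-3, 3], [-0.9, 2.11], [0.09, 2.58], [-1.31, 4.45], [0.11, 2.69], [-2.54, 2.54]. Speed limits (rad/s): [2.39, 2.39, 3.01, 3.14, 3.14, 3.14].

INTERFACE

Orientations are given as a unit quaternion [x, y, z, w].
In Python, from bench import ctrl, optics gives the robot as it stands.
- The arm moves only by the tool servo_tool, never from a script. Its argument "increments" is a list of rows, each a list of 7 numbers: the shift along the world's x, y, z in units of 40 mm (1.0 is 40 mm), then the turn, a rotation vector about the world's x, y, z in units of 5 degrees (1.0 is 5 degrees), then the gripper's target within -1 to 1 (fully open at 1, half-way at 0, shut at -1). In form: [[tx, ty, tz, rx, ry, rz, claw], ...]. A call has 1 to 8 rows; each row shifts and turns the commanded pose from where the row before left it; what a row does not reach is not made up. A row lasts 1/8 s, in which the tool goes at most 62.5 mm and 10.7 degrees, less where a joint would pass 70% of its speed; a pose out of reach is approached as far as the arm can. A call is refused whole if a number of a shift passes 1 or a number of a turn 1, either way. A call with a gripper value outside its range is refused whole. The fingers move at their own pace and stop on an object; "newtons" is the grip in N (left out, the last holds). Time passes only in rows, so rows that do not move let the fingers close. It gives the time, the measured TCP pose, the force and the opening at its end, in the units of the state.
- ctrl.sense(): the state, without advancing time (a new reading comes with each control period).
- optics.snapshot(name): name is "scene" or "top" or "wrist"; returns a dict with "frame" (384x512x3 uint8, blue, green, red), "vfov" (degrees; the focal length in pixels is half the picture's height over the tangent of half this angle, whatever the lens; pixels are square), "cx", "cy" (the principal point, pixels), "eye" and "attitude" of the camera in the world; the wrist camera has in their place "hand_eye" (4x4, takes a point from camera to tool coordinates, whose origin is the TCP and whose axes are the flange's). Camera axes: x right, y down, z forward; pixel columns grow to the right and rows downward; lengths in mm; the calibration is good to about 2 mm. A picture is of the moment at which its call begins: read the wrist's pose just before it. There is no depth.
- ctrl.finish_job(): hands the job in, once; it reports no verdict.
The state is a dict: "time_s": time; "qpos": joint angles; "qvel": joint speeds; "joint_efforts": joint torques, N m; "eef_pos": TCP position; "tcp_rot": TCP orientation; "force": force on the tool from outside, world axes, zero at the start; "moment": the same for the moment, N m; "width": finger opening in mm.
Only numpy, scipy, OpenCV 4.12 (cv2) and the standard library are available. Lean on these libraries where they do the work, as an engineer would, in place of code of your own. Each camera call takes 0.05 s, during which the arm holds its last target.

TASK

The food processor has been washed up; put it back together so that it is ready for use. Stand the chopping blade unit down over the spindle in the bowl until its foot has dropped right home over the drive dog on the bowl's floor, handling it only by its plastic hub and never by the blades, then put the lid flush on the bowl. Ease the parts into place without ramming or dropping them, and leave the other things on the worktop where they are.

Things in the scene. Friction and masses are not known exactly. Their poses are not given: they have to be found in the camera images.
- processor: Compact food processor, fixed: white motor base, 174 mm across, 64 mm high, control pod at its front (-x) out to 117 mm; on it a clear bowl, 134 mm across inside at the floor, 144 mm at the rim, wall 3 mm; white loop handle on the bowl at front right (-x,-y), out to 118 mm, up to 168 mm high. Origin: on the bowl's vertical axis at worktop level, z up.
- seat (a point): Centre of the bowl's inside floor at the spindle's foot, 70 mm above the worktop; axes as processor. Here the drive dog, a round-topped steel bar 11 mm wide (x), 36 mm long (y) and 11 mm high, lies across the spindle's foot.
- spindle_tip (a point): Top of the upright steel spindle on the bowl's axis, 132 mm above the worktop, 62 mm above the bowl's floor; 12 mm in diameter, its top 9 mm coned to 5 mm.
- rim (a point): Centre of the bowl's rim plane, 170 mm above the worktop.
- blade_unit: Chopping blade unit, 80 mm tall, about 120 g, at first lying on its side: z axis nearly level (grip end 10 degrees lower), x axis level. Origin: centre of the underside of its foot; z runs up the hub to its closed top. Hub 30 x 30 mm; foot 46 (x) by 52 (y) by 14 mm high. Home: origin at seat, z up, y along the processor's y (either way), top 20 mm below the rim.
- grip (a point): Middle of the orange finger grip, on the hub's axis 60 mm above the foot's underside; axes as blade_unit. The grip is 30 x 30 mm with faces square to x and y, from z = 40 to 80 mm. While the unit lies this point is 16 mm above the worktop.
- blades: The two curved steel blades, rigid with the blade unit, same origin and axes: one along +x at z = 16 mm, one along -x at z = 26 mm, out to 56 mm from the axis, up to 22 mm wide, 2.5 mm thick.
- lid: Round grey lid, 160 g, lying right way up. Origin: centre of its underside, z up. A plug 135 mm across (coned to 120 mm at the bottom), 10 mm deep, goes into the bowl; the flange above it, 154 mm across, rests on the rim. Seated: origin 10 mm below rim, any yaw.
- chute (a point): Grip point on the lid's feed chute, at (0, 26, 45) mm in the lid's frame. The closed chute is 56 mm long (lid's x) by 34 mm wide (lid's y), from z = 20 to 57 mm, with a smaller white pusher knob on top to z = 62 mm.
- salt_mill: salt mill with black head, 42 mm across, 123 mm high; bystander. Origin: centre of its underside.
- spice_b: spice jar with black cap, 40 mm across, 105 mm high; bystander. Origin: centre of its underside.
- spice_c: spice jar with red cap, 47 mm across, 97 mm high; bystander. Origin: centre of its underside.
- kitchen_timer: red and white round kitchen timer, 61 mm across, 46 mm high; bystander. Origin: centre of its underside.
- slot (a point): Same point and axes as blade_unit's origin: middle of the foot's underside. From here a 15 mm bore runs up the hub to z = 68 mm for the spindle, and a slot 15 mm wide (x) and 12 mm deep runs right across the foot along y for the drive dog.

How it is judged (in metres and radians):
On the way, in this order (a step that is already met when the one before it is completed fails the run):
1. the blade unit stands fully home on the spindle, its slot down over the drive dog (z of blade_unit in the frame of seat between -0.004 and 0.004 m and horizontal distance between blade_unit and seat below 0.004 m and angle between blade_unit's own z axis and vertical below 0.06 rad), for 0.3 s.
2. the lid sits flush on the bowl (z of lid in the frame of rim between -0.013 and -0.007 m and horizontal distance between lid and rim below 0.008 m and angle between lid's own z axis and vertical below 0.05 rad), for 0.3 s.
At the end, for the whole second after the job is handed in: The blade unit's underside is within 4 mm of the bowl's floor, within 4 mm of the spindle's axis and upright within 0.06 rad; the lid's origin is 7 to 13 mm below the rim plane, within 8 mm of the bowl's axis and level within 0.05 rad; both are at rest (all of step 1 and all of step 2 and linear speed of each of blade_unit, lid below 0.02 m/s); the robot touches nothing.
It fails at once if the fingers take hold of the blades or push on them (over 2 N) (contact force between the fingers and blades above 2 N).
It fails at once if the blade unit or the lid is rammed onto the processor (over 40 N) (contact force between any of blade_unit, lid and processor above 40 N).
It fails at once if the blade unit or the lid is dropped into the bowl or onto it (falls in at over 0.7 or 0.6 m/s, a drop of about 2 cm) ((horizontal distance between blade_unit and seat below 0.06 m and z of blade_unit in the frame of seat below 0.07 m and linear speed of blade_unit above 0.7 m/s) or (horizontal distance between lid and rim below 0.06 m and z of lid in the frame of rim below 0.02 m and linear speed of lid above 0.6 m/s)).
It fails at once if the kitchen timer, the salt mill or a spice jar is pushed aside by more than 30 mm (distance of any of kitchen_timer, salt_mill, spice_b, spice_c from where it was at the start of the episode above 0.03 m).
It also fails if it takes over 67 s, if anything falls off the work surface, if the arm or the gripper's body presses on something with over 40 N, if the wrist force passes 120 N, or if a joint passes its speed limit or range.

## Working session

There is one attempt and no reset: what is moved stays moved. The work goes in short steps, Python scripts to look and compute and a tool call to move; the robot and the scene stay as the last step left them, time stands still between calls to the robot, and variables do not carry over. Pictures are saved under pics/ and viewed, and the job is handed in when it is done.

Besides the shell and the picture viewer there is one more tool, called after "Emit:" as name([rows], argument=value, ...), one row to a line, values as JSON. servo_tool: Moves the arm, as the interface text tells. Its arguments: {"type":"object","properties":{"increments":{"type":"array","items":{"type":"array","items":{"type":"number"}}},"newtons":{"type":"number"}},"required":["increments"]}

```bash
ls; mkdir -p pics
python3 - <<'E'
from bench import ctrl, optics
import cv2
s=ctrl.sense(); print(s)
for n in ["scene","top","wrist"]:
    p=optics.snapshot(n); cv2.imwrite(f"pics/{n}0.png",p["frame"]); print({k:v for k,v in p.items() if k!="frame"})
E
```

```text
pics
{'time_s': 0.0, 'qpos': array([-1.35705007e+00,  4.23821529e-01,  1.63068424e+00, -5.66893780e-06,
        1.08859824e+00, -1.89650114e-02]), 'qvel': array([ 0.00139467, -0.00131435,  0.0003928 , -0.00086358,  0.00089977,
       -0.00048663]), 'joint_efforts': array([ 8.79813888e-04, -5.57387567e+01, -2.81745476e+01, -9.11235315e-05,
        7.15679504e-03, -2.91771778e-05]), 'eef_pos': array([ 144.12188419, -607.86964503,  403.95981004]), 'tcp_rot': array([ 9.93237881e-01,  1.16094538e-01, -7.59782190e-05, -7.51854676e-04]), 'force': array([-0.44904322,  0.07311431, -0.40740798]), 'moment': array([ 0.04036963, -0.04674759, -0.02891646]), 'width': 85.31972899637262}
{'vfov': 51.83138505539295, 'cx': 258.8100229895768, 'cy': 193.11559028827284, 'eye': array([ 860.65980046, -788.64413247, 1127.97293267]), 'attitude': array([ 0.92279199,  0.13848573, -0.06079964, -0.35437276])}
{'vfov': 53.2336930303362, 'cx': 253.07281697899413, 'cy': 189.38497657837476, 'eye': array([ 487.20162019,   76.24206499, 1307.83511067]), 'attitude': array([ 0.71097292, -0.70232034,  0.01736618, -0.03101716])}
{'vfov': 58.357300566868474, 'cx': 255.24761344557356, 'cy': 191.76470815599237, 'hand_eye': array([[-1.56373189e-04, -9.53040035e-01, -3.02844297e-01,
         7.67577356e+01],
       [ 9.99999748e-01,  6.05447347e-05, -7.06880428e-04,
         8.00891247e-01],
       [ 6.92020975e-04, -3.02844331e-01,  9.53039785e-01,
         3.03957110e+01],
       [ 0.00000000e+00,  0.00000000e+00,  0.00000000e+00,
         1.00000000e+00]])}
```

View pics/scene0.png

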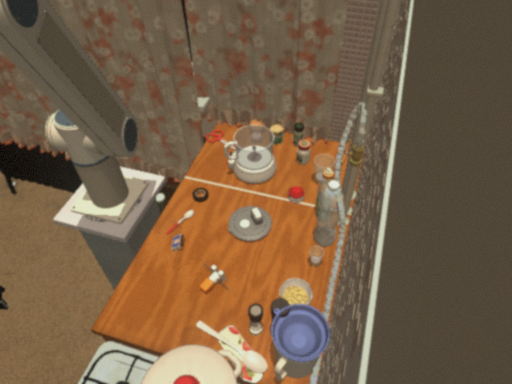

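View pics/top0.png

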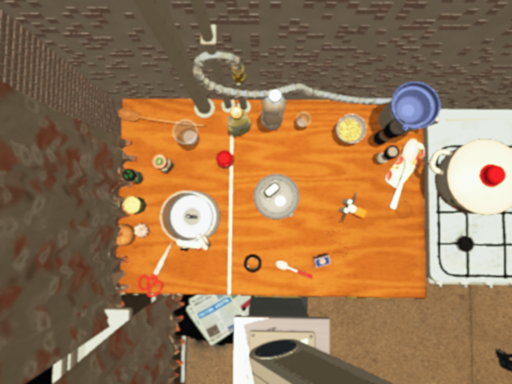

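View pics/wrist0.png

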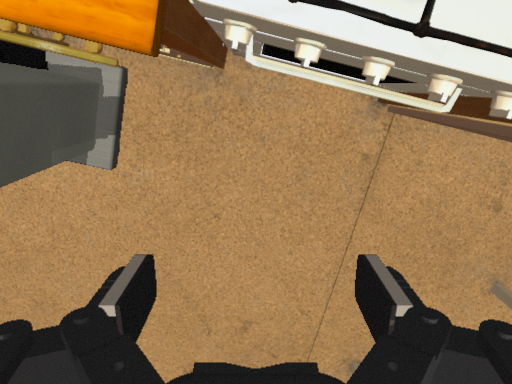

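```bash
cat > h.py <<'E'
import numpy as np, cv2
from scipy.spatial.transform import Rotation as R
from bench import ctrl, optics
def cam(name):
    if name=="wrist": 
        s=ctrl.sense()
    p=optics.snapshot(name)
    f=p["frame"].shape[0]/2/np.tan(np.radians(p["vfov"]/2))
    K=np.array([[f,0,p["cx"]],[0,f,p["cy"]],[0,0,1]])
    if name=="wrist":
        Rt=R.from_quat(s["tcp_rot"]).as_matrix(); H=p["hand_eye"]
        Rc=Rt@H[:3,:3]; e=Rt@H[:3,3]+s["eef_pos"]
    else:
        Rc=R.from_quat(p["attitude"]).as_matrix(); e=np.array(p["eye"])
    return p["frame"],K,Rc,e
def ray(c,px):
    _,K,Rc,e=c
    d=Rc@np.linalg.inv(K)@np.array([px[0],px[1],1.]); return e,d/np.linalg.norm(d)
def onz(c,px,z):
    e,d=ray(c,px); return e+d*(z-e[2])/d[2]
def proj(c,P):
    _,K,Rc,e=c
    q=K@(Rc.T@(np.asarray(P,float)-e)); return q[:2]/q[2]
def two(c1,p1,c2,p2):
    e1,d1=ray(c1,p1);e2,d2=ray(c2,p2)
    A=np.stack([d1,-d2],1); t=np.linalg.lstsq(A,e2-e1,rcond=None)[0]
    a=e1+t[0]*d1;b=e2+t[1]*d2
    return (a+b)/2,np.linalg.norm(a-b)
def crop(img,x0,y0,x1,y1,name,k=4):
    cv2.imwrite("pics/"+name,cv2.resize(img[y0:y1,x0:x1],None,fx=k,fy=k,interpolation=cv2.INTER_CUBIC))
E
python3 - <<'E'
from h import *
c=cam("top"); d=cam("scene")
crop(c[0],320,170,400,240,"t_blade.png",8)
crop(c[0],140,160,310,270,"t_proc.png",4)
crop(d[0],190,255,250,305,"s_blade.png",10)
crop(d[0],210,115,340,245,"s_proc.png",4)
import pickle
pickle.dump((c,d),open("v0.pkl","wb"))
print("blade",onz(c,(352,208),16),"lid",onz(c,(275,197),20),"proc rim",onz(c,(190,216),170))
for n,p in dict(timer=(226,158),salt=(388,155),b=(132,176),c=(162,163),jar=(140,230),jar2=(132,204)).items(): print(n,onz(c,p,70 if n!="timer" else 40))
E
```

```text
blade [ 516.90150573 -230.74974515   16.        ] lid [550.53218938  27.64188811  20.        ] proc rim [483.60408728 285.20464804 170.        ]
timer [678.00457255 193.10509322  40.        ]
salt [ 688.54858619 -334.71786652   70.        ]
b [611.1456723 496.7812883  70.       ]
c [654.91242414 399.58363412  70.        ]
jar [436.04427191 464.67067238  70.        ]
jar2 [519.74354115 493.6109708   70.        ]
```

View pics/t_blade.png

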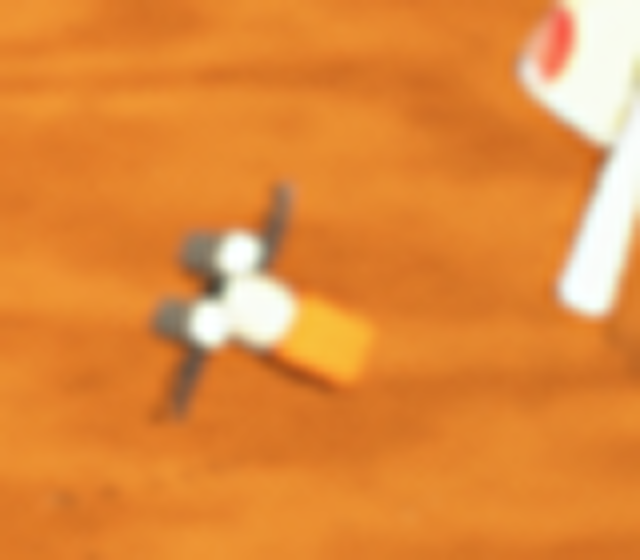

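View pics/t_proc.png

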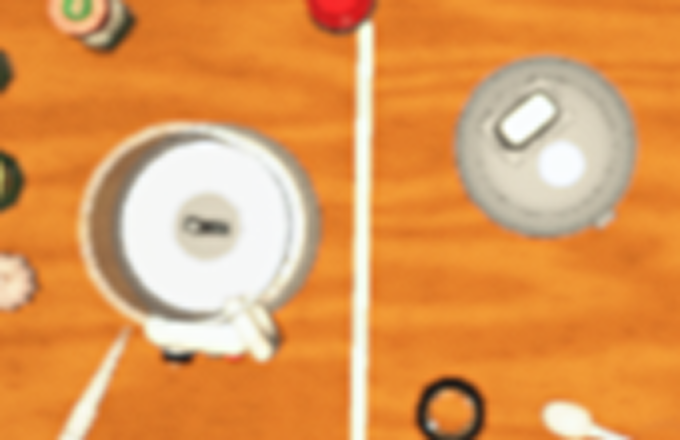

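View pics/s_blade.png

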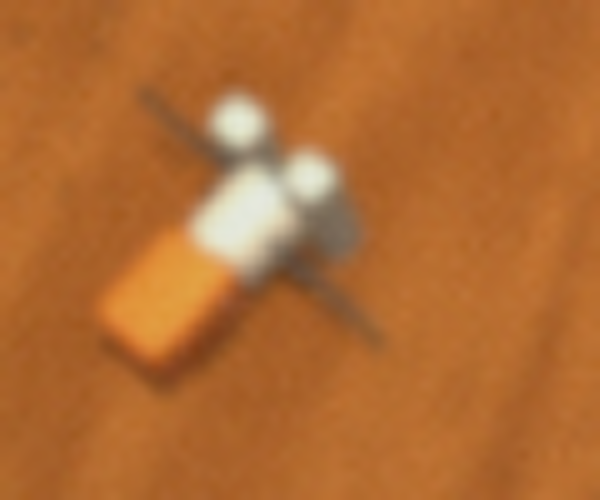

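View pics/s_proc.png

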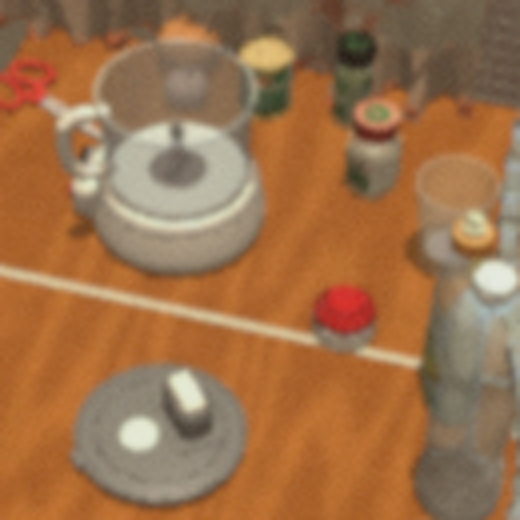

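Emit:
servo_tool([
  [0.5, 0.5, 0, 0, 0, 0.5, 1],
  [0.9, 0.95, -0.1, 0, 0, 1, 1],
  [0.9, 0.95, -0.1, 0, 0, 1, 1],
  [0.9, 0.95, -0.15, 0, 0, 1, 1],
  [0.9, 0.95, -0.15, 0, 0, 1, 1],
  [0.9, 0.95, -0.15, 0, 0, 1, 1],
  [0.9, 0.95, -0.15, 0, 0, 1, 1],
  [0.9, 0.95, -0.15, 0, 0, 1, 1],
], newtons=40)

```text
time_s: 1.25
eef_pos: [417.2, -320.8, 366.7]
tcp_rot: [0.903, 0.43, 0.0, 0.0]
force: [0.0, -0.1, 0.3]
width: 85.2
```

Emit:
servo_tool([
  [0.9, 0.95, -0.15, 0, 0, 1, 1],
  [0.9, 0.95, -0.15, 0, 0, 1, 1],
  [0.9, 0.95, -0.15, 0, 0, 1, 1],
  [0.4, 0.5, 0, 0, 0, 0.1, 1],
  [0, 0, 0, 0, 0, 0, 1],
])

```text
time_s: 1.88
eef_pos: [541.2, -186.7, 348.5]
tcp_rot: [0.836, 0.548, 0.0, -0.0]
force: [0.0, -0.5, 0.6]
width: 85.2
```

Run:
```python
from h import *
s=ctrl.sense(); print(s['time_s'],s['qpos'],s['eef_pos'],s['tcp_rot'],s['force'])
c=cam("wrist"); cv2.imwrite("pics/w1.png",c[0])
import pickle; pickle.dump(c,open("w1.pkl","wb"))
```

```text
1.875 [-3.52966757e-01  4.18290764e-01  1.78982895e+00  8.31579572e-05
  9.33469096e-01  5.70491814e-02] [ 541.15855207 -186.66877377  348.52800641] [ 8.36262317e-01  5.48329587e-01  2.79967507e-05 -1.83449454e-05] [ 0.04565063 -0.47885321  0.60701222]
```

View pics/w1.png

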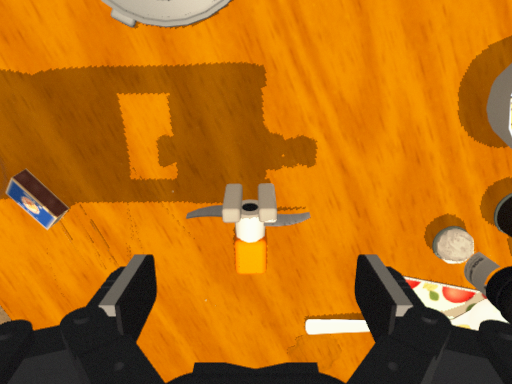

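Run:
```python
from h import *
import pickle
c=pickle.load(open("w1.pkl","rb")); img=c[0]
crop(img,180,170,320,285,"w1b.png",5)
hsv=cv2.cvtColor(img,cv2.COLOR_BGR2HSV)
print(hsv[255,250],hsv[255,220],hsv[230,250],hsv[190,234], hsv[215,200])
sub=np.zeros(img.shape[:2],np.uint8)
# orange grip vs wood
m=((hsv[...,0]>=17)&(hsv[...,0]<=24)&(hsv[...,1]>180)&(hsv[...,2]>200)).astype(np.uint8)
m[:,:225]=0;m[:,280:]=0;m[:230]=0;m[285:]=0
cs,_=cv2.findContours(m,cv2.RETR_EXTERNAL,cv2.CHAIN_APPROX_NONE)
k=max(cs,key=cv2.contourArea); r=cv2.minAreaRect(k); print(r,cv2.contourArea(k)); b=cv2.boxPoints(r); print(b)
for q in b: print(onz(c,q,31))
print("grip top centre",onz(c,r[0],31))
```

```text
[ 21 255 253] [ 16 255 224] [ 33   9 253] [ 18  65 160] [ 17  40 102]
((257.5, 262.5), (43.0, 43.0), 90.0) 1177.5
[[236. 241.]
 [279. 241.]
 [279. 284.]
 [236. 284.]]
[ 499.99288401 -236.3995093    31.        ]
[ 536.18311969 -252.12253458   31.        ]
[ 519.00854975 -293.98071854   31.        ]
[ 481.24892083 -277.58127972   31.        ]
grip top centre [ 509.29969717 -264.58140749   31.        ]
```

View pics/w1b.png

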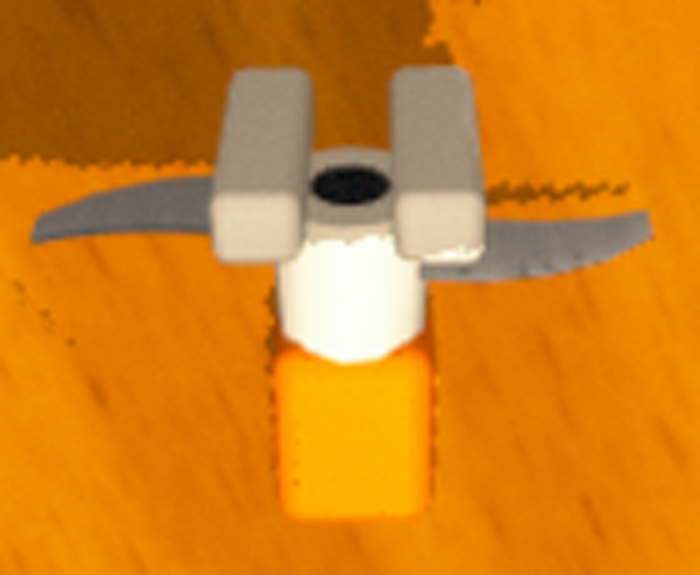

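Run:
```python
from h import *
import pickle
c=pickle.load(open("w1.pkl","rb"))
P=lambda x,y:(180+x/5,170+y/5)
a=onz(c,P(357,521),27.3); b=onz(c,P(355,350),34.3); f=onz(c,P(349.5,192),49.6)
print(a,b,f, np.linalg.norm(a-b))
for p,z in [((278,430),31),((434,430),31),((30,240),26),((650,215),26),((235,70),52),((470,70),52),((215,192),49.6),((483,192),49.6)]: print(p,onz(c,P(*p),z))
g=(a-f)[:2]; print("yaw g",np.degrees(np.arctan2(g[1],g[0])), np.linalg.norm(g))
g=(a-b)[:2]; print("yaw g",np.degrees(np.arctan2(g[1],g[0])))
```

```text
[ 498.1194494  -275.72564092   27.3       ] [ 513.6964966  -239.53331218   34.3       ] [ 527.58742144 -206.11720594   49.6       ] 40.01910867630726
(278, 430) [ 493.29200385 -250.22277687   31.        ]
(434, 430) [ 519.93811953 -261.79801547   31.        ]
(30, 240) [ 466.41813656 -199.2677418    26.        ]
(650, 215) [ 572.02641743 -239.83058536   26.        ]
(235, 70) [ 519.49594048 -178.77989197   52.        ]
(470, 70) [ 554.24631295 -193.88336606   52.        ]
(215, 192) [ 507.05879246 -197.19636749   49.6       ]
(483, 192) [ 547.96082917 -214.97059206   49.6       ]
yaw g -112.94484017605488 75.58899123834762
yaw g -113.28686889427784
```

Emit:
servo_tool([
  [-0.28, -0.62, -0.44, 0.92, -0.39, 0, 1],
  [-0.28, -0.62, -0.44, 0.92, -0.39, 0, 1],
  [-0.28, -0.62, -0.44, 0.92, -0.39, 0, 1],
  [-0.28, -0.62, -0.44, 0.92, -0.39, 0, 1],
  [-0.28, -0.62, -0.44, 0.92, -0.39, 0, 1],
  [-0.28, -0.62, -0.44, 0.92, -0.39, 0, 1],
  [-0.28, -0.62, -0.44, 0.92, -0.39, 0, 1],
  [-0.28, -0.62, -0.44, 0.92, -0.39, 0, 1],
])

```text
time_s: 2.92
eef_pos: [449.0, -388.3, 207.6]
tcp_rot: [0.787, 0.513, 0.285, -0.191]
force: [1.0, 0.3, -1.1]
width: 85.3
```

Emit:
servo_tool([
  [-0.28, -0.62, -0.44, 0.92, -0.39, 0, 1],
  [0, 0, 0, 0, 0, 0, 1],
])

```text
time_s: 3.18
eef_pos: [437.2, -413.4, 188.8]
tcp_rot: [0.775, 0.503, 0.318, -0.213]
force: [0.1, 1.1, -0.0]
width: 85.4
```

```bash
cat >> h.py <<'E'
def st(target=None,off=155):
    s=ctrl.sense(); M=R.from_quat(s['tcp_rot']).as_matrix()
    print('t',round(s['time_s'],2),'q',s['qpos'].round(3),'F',s['force'].round(1),'w',round(s['width'],1))
    print('tcp',s['eef_pos'].round(1),'x',M[:,0].round(3),'y',M[:,1].round(3),'z',M[:,2].round(3))
    G=s['eef_pos']+off*M[:,2]; print('grasp pt',G.round(1))
    if target is not None: print('to go units',((np.array(target)-G)/40).round(3))
    return s,M,G
E
python3 - <<'E'
from h import *
st((506.9,-255.2,24))
c=cam("wrist"); cv2.imwrite("pics/w2.png",c[0])
E
```

```text
t 3.17 q [-0.909  0.791  1.686  0.72   1.218 -0.943] F [ 0.1  1.1 -0. ] w 85.4
tcp [ 437.2 -413.4  188.8] x [0.291 0.645 0.707] y [ 0.915 -0.402 -0.01 ] z [ 0.278  0.65  -0.707]
grasp pt [ 480.2 -312.6   79.2]
to go units [ 0.667  1.436 -1.381]
```

View pics/w2.png

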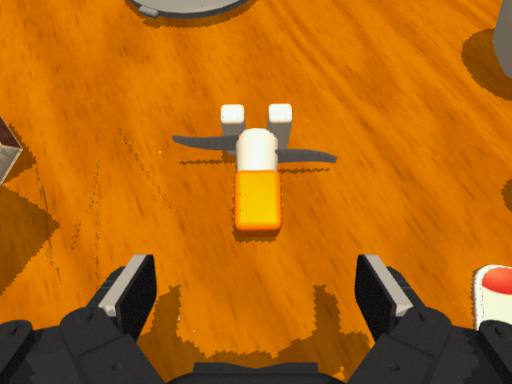

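Emit:
servo_tool([
  [0.16, 0.36, -0.35, 0, 0, 0, 1],
  [0.17, 0.36, -0.35, 0, 0, 0, 1],
  [0.17, 0.36, -0.34, 0, 0, 0, 1],
  [0.17, 0.36, -0.34, 0, 0, 0, 1],
  [0, 0, 0, 0, 0, 0, 1],
])

```text
time_s: 3.85
eef_pos: [466.5, -351.6, 133.7]
tcp_rot: [0.773, 0.506, 0.317, -0.215]
force: [-0.3, -0.4, 0.3]
width: 85.4
```

Run:
```python
from h import *
st((506.9,-255.2,24))
c=cam("wrist"); cv2.imwrite("pics/w3.png",c[0])
print(proj(c,(506.9,-255.2,16)),proj(c,(506.9-.392*20,-255.2-.92*20,12.5)))
```

```text
t 3.85 q [-0.809  0.862  1.734  0.816  1.096 -0.992] F [-0.3 -0.4  0.3] w 85.4
tcp [ 466.5 -351.6  133.7] x [0.287 0.646 0.707] y [ 0.918 -0.396 -0.011] z [ 0.273  0.653 -0.707]
grasp pt [ 508.8 -250.5   24.2]
to go units [-0.047 -0.118 -0.004]
[256.10174805 293.88994325] [256.45462058 345.39280689]
```

View pics/w3.png

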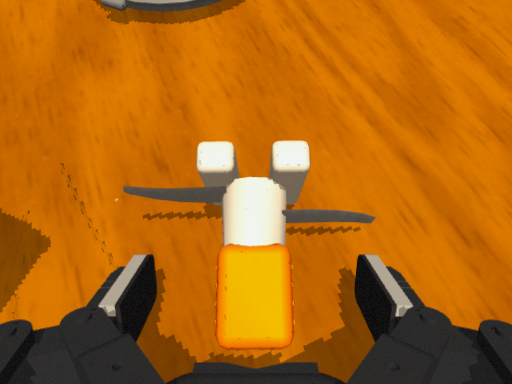

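Emit:
servo_tool([
  [-0.06, -0.14, 0, 0, 0, 0, 1],
  [0, 0, 0, 0, 0, 0, -1],
  [0, 0, 0, 0, 0, 0, -1],
  [0, 0, 0, 0, 0, 0, -1],
  [0, 0, 0, 0, 0, 0, -1],
  [0, 0, 0, 0, 0, 0, -1],
  [0, 0, 0, 0, 0, 0, -1],
], newtons=40)

```text
time_s: 4.78
eef_pos: [463.8, -359.5, 135.4]
tcp_rot: [0.773, 0.506, 0.318, -0.213]
force: [-3.3, -3.9, 4.9]
width: 29.7
```

Run:
```python
from h import *
st((506.9,-255.2,24))
c=cam("wrist"); cv2.imwrite("pics/w4.png",c[0])
```

```text
t 4.78 q [-0.821  0.862  1.727  0.808  1.103 -0.992] F [-3.3 -3.9  4.9] w 29.7
tcp [ 463.8 -359.5  135.4] x [0.287 0.647 0.707] y [ 0.917 -0.398 -0.008] z [ 0.276  0.651 -0.708]
grasp pt [ 506.5 -258.6   25.7]
to go units [ 0.009  0.086 -0.043]
```

View pics/w4.png

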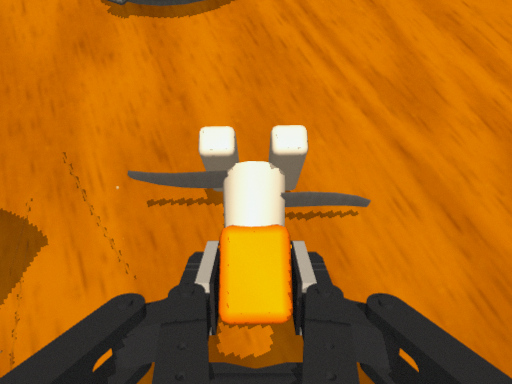

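Emit:
servo_tool([
  [0, 0, 0.5, 0, 0, 0, -1],
  [0, 0, 1.0, 0, 0, 0, -1],
  [0.108, 0.254, 0.193, -0.92, 0.39, 0, -1],
  [0.108, 0.254, 0.193, -0.92, 0.39, 0, -1],
  [0.108, 0.254, 0.193, -0.92, 0.39, 0, -1],
  [0.108, 0.254, 0.193, -0.92, 0.39, 0, -1],
  [0.127, 0.299, 0.087, -0.92, 0.39, 0, -1],
  [0.127, 0.299, 0.087, -0.92, 0.39, 0, -1],
])

```text
time_s: 5.82
eef_pos: [491.4, -294.1, 234.1]
tcp_rot: [0.83, 0.542, 0.107, -0.071]
force: [-0.6, 0.2, -2.2]
width: 29.2
```

Emit:
servo_tool([
  [0.127, 0.299, 0.087, -0.92, 0.39, 0, -1],
  [0.127, 0.299, 0.087, -0.92, 0.39, 0, -1],
  [0.131, 0.308, -0.03, -0.92, 0.39, 0, -1],
  [0.131, 0.308, -0.03, -0.92, 0.39, 0, -1],
  [0.131, 0.308, -0.03, -0.92, 0.39, 0, -1],
  [0.131, 0.308, -0.03, -0.92, 0.39, 0, -1],
  [0, 0, 0, 0, 0, 0, -1],
])

```text
time_s: 6.7
eef_pos: [522.7, -220.3, 235.6]
tcp_rot: [0.829, 0.543, -0.108, 0.073]
force: [0.0, -0.7, -2.0]
width: 29.3
```

Run:
```python
from h import *
st((507,-258,86))
c=cam("scene"); crop(c[0],150,150,330,330,"s5.png",3)
c=cam("wrist"); cv2.imwrite("pics/w5.png",c[0])
```

```text
t 6.7 q [-0.362  0.593  1.848 -0.388  0.749  0.342] F [ 0.  -0.7 -2. ] w 29.3
tcp [ 522.7 -220.3  235.6] x [ 0.386  0.885 -0.258] y [ 0.917 -0.399  0.003] z [-0.1   -0.238 -0.966]
grasp pt [ 507.2 -257.1   85.9]
to go units [-0.004 -0.022  0.003]
```

View pics/s5.png

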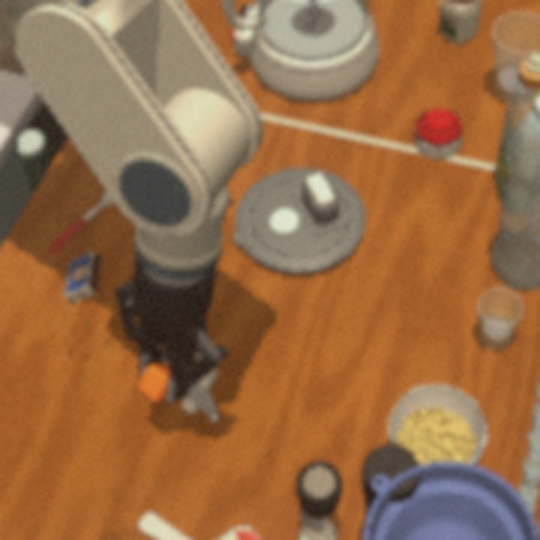

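View pics/w5.png

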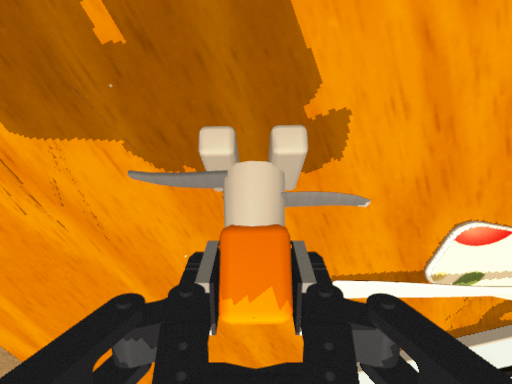

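Emit:
servo_tool([
  [0.12, 0.28, -0.142, -0.92, 0.39, 0, -1],
  [0.12, 0.28, -0.142, -0.92, 0.39, 0, -1],
  [0.12, 0.28, -0.142, -0.92, 0.39, 0, -1],
  [0.12, 0.28, -0.142, -0.92, 0.39, 0, -1],
  [0.093, 0.219, -0.238, -0.92, 0.39, 0, -1],
  [0.093, 0.219, -0.238, -0.92, 0.39, 0, -1],
  [0.093, 0.219, -0.238, -0.92, 0.39, 0, -1],
  [0.093, 0.219, -0.238, -0.92, 0.39, 0, -1],
])

```text
time_s: 7.8
eef_pos: [556.4, -142.3, 174.3]
tcp_rot: [0.743, 0.485, -0.384, 0.257]
force: [-0.5, -0.4, -2.5]
width: 29.8
```

Emit:
servo_tool([
  [0, 0, 0, 0, 0, 0, -1],
  [0, 0, 0, 0, 0, 0, -1],
])

```text
time_s: 8.05
eef_pos: [556.3, -142.4, 174.7]
tcp_rot: [0.743, 0.485, -0.383, 0.256]
force: [-0.2, 0.4, -1.4]
width: 29.7
```

Run:
```python
from h import *
st((507,-258,62))
c=cam("scene"); crop(c[0],150,150,330,330,"s6.png",3)
c=cam("wrist"); cv2.imwrite("pics/w6.png",c[0])
```

```text
t 8.05 q [-0.097  0.81   1.774 -0.989  1.204  1.011] F [-0.2  0.4 -1.4] w 29.7
tcp [ 556.3 -142.4  174.7] x [ 0.236  0.525 -0.817] y [ 0.917 -0.398  0.01 ] z [-0.32  -0.752 -0.576]
grasp pt [ 506.7 -259.    85.4]
to go units [ 0.008  0.024 -0.584]
```

View pics/s6.png

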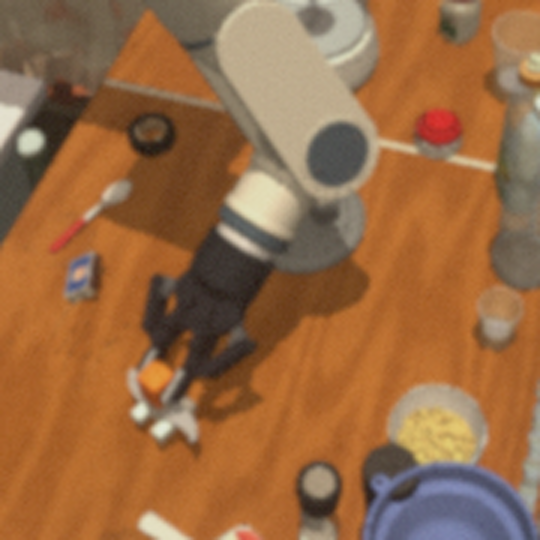

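View pics/w6.png

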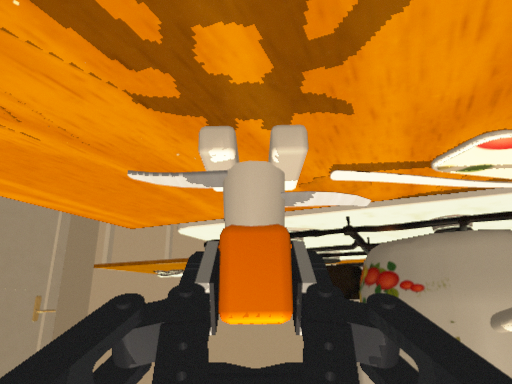

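Emit:
servo_tool([
  [0, 0, -0.25, 0, 0, 0, -1],
  [0, 0, -0.2, 0, 0, 0, -1],
  [0, 0, -0.06, 0, 0, 0, -1],
  [0, 0, -0.05, 0, 0, 0, -1],
  [0, 0, 0, 0, 0, 0, -1],
])

```text
time_s: 8.78
eef_pos: [556.3, -141.7, 152.1]
tcp_rot: [0.742, 0.485, -0.384, 0.257]
force: [-1.9, 0.5, 3.2]
width: 29.2
```

Run:
```python
from h import *
st((507,-258,62))
c=cam("wrist"); cv2.imwrite("pics/w7.png",c[0])
```

```text
t 8.78 q [-0.096  0.85   1.767 -1.001  1.189  1.042] F [-1.9  0.5  3.2] w 29.2
tcp [ 556.3 -141.7  152.1] x [ 0.235  0.523 -0.819] y [ 0.918 -0.397  0.009] z [-0.32  -0.754 -0.573]
grasp pt [ 506.6 -258.6   63.2]
to go units [ 0.009  0.015 -0.031]
```

View pics/w7.png

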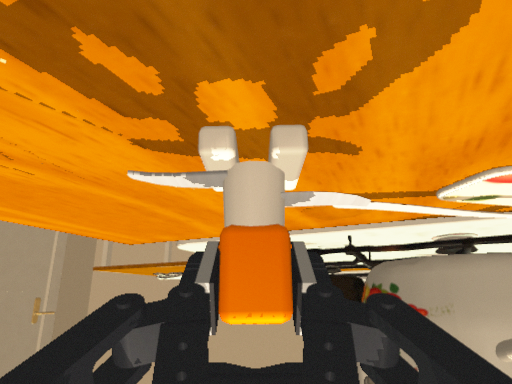

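Emit:
servo_tool([
  [0, 0, -0.03, 0, 0, 0, -1],
  [0, 0, 0, 0, 0, 0, 0.0],
  [0, 0, 0, 0, 0, 0, 0.3],
  [0, 0, 0, 0, 0, 0, 1],
  [0, 0, 0, 0, 0, 0, 1],
  [0, 0, 0, 0, 0, 0, 1],
])

```text
time_s: 9.57
eef_pos: [556.5, -141.7, 150.7]
tcp_rot: [0.743, 0.485, -0.383, 0.257]
force: [-1.0, -0.3, -0.9]
width: 85.1
```

Run:
```python
from h import *
st((507,-258,62))
c=cam("wrist"); cv2.imwrite("pics/w8.png",c[0])
```

```text
t 9.57 q [-0.096  0.853  1.766 -1.002  1.186  1.044] F [-1.  -0.3 -0.9] w 85.1
tcp [ 556.5 -141.7  150.7] x [ 0.235  0.524 -0.819] y [ 0.918 -0.397  0.01 ] z [-0.32  -0.754 -0.574]
grasp pt [ 506.9 -258.6   61.7]
to go units [0.002 0.014 0.008]
```

View pics/w8.png

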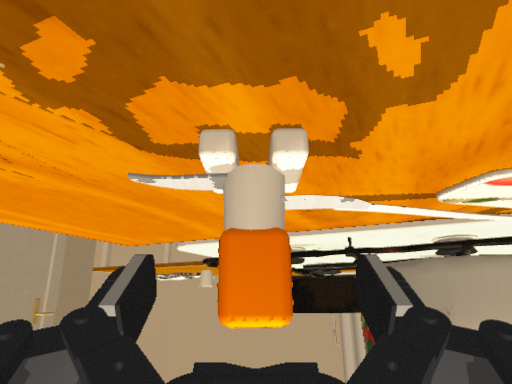

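Emit:
servo_tool([
  [0.24, 0.565, 0.43, 0, 0, 0, 1],
  [0.24, 0.565, 0.43, 0, 0, 0, 1],
  [0.24, 0.565, 0.43, 0, 0, 0, 1],
  [0, 0, 0.8, 0, 0, 0, 1],
  [0, 0, 0.8, 0, 0, 0, 1],
  [0, 0, 0, 0, 0, 0, 1],
])

```text
time_s: 10.38
eef_pos: [586.0, -73.8, 268.7]
tcp_rot: [0.743, 0.485, -0.382, 0.258]
force: [0.7, 0.3, 0.1]
width: 85.3
```

```bash
cat >> h.py <<'E'
def plan(tcp,yaw,n):
    s,M,G=st()
    y=np.radians(yaw); x=np.array([np.cos(y),np.sin(y),0]); z=np.array([0,0,-1.]); T=np.stack([x,np.cross(z,x),z],1)
    rv=np.degrees(R.from_matrix(T@M.T).as_rotvec())/5
    print('rot units',rv.round(2),'per row',(rv/n).round(3),'trans units',((np.array(tcp)-s['eef_pos'])/40).round(2),'per row',((np.array(tcp)-s['eef_pos'])/40/n).round(3))
E
python3 - <<'E'
from h import *
plan((503,-268,330),156.9,17)
E
```

```text
t 10.38 q [ 0.017  0.68   1.714 -0.869  1.372  0.9  ] F [0.7 0.3 0.1] w 85.3
tcp [586.  -73.8 268.7] x [ 0.239  0.524 -0.818] y [ 0.918 -0.396  0.014] z [-0.317 -0.754 -0.575]
grasp pt [ 536.9 -190.7  179.5]
rot units [11.2   4.65 16.61] per row [0.659 0.273 0.977] trans units [-2.07 -4.85  1.53] per row [-0.122 -0.286  0.09 ]
```

Emit:
servo_tool([
  [-0.12, -0.29, 0.09, 0.66, 0.27, 0.98, 1],
  [-0.12, -0.29, 0.09, 0.66, 0.27, 0.98, 1],
  [-0.12, -0.29, 0.09, 0.66, 0.27, 0.98, 1],
  [-0.12, -0.29, 0.09, 0.66, 0.27, 0.98, 1],
  [-0.12, -0.29, 0.09, 0.66, 0.27, 0.98, 1],
  [-0.12, -0.29, 0.09, 0.66, 0.27, 0.98, 1],
  [-0.12, -0.29, 0.09, 0.66, 0.27, 0.98, 1],
  [-0.12, -0.29, 0.09, 0.66, 0.27, 0.98, 1],
])

```text
time_s: 11.38
eef_pos: [546.3, -167.0, 294.2]
tcp_rot: [0.537, 0.799, -0.223, 0.15]
force: [0.0, 0.3, -1.3]
width: 85.4
```

Emit:
servo_tool([
  [-0.12, -0.29, 0.09, 0.66, 0.27, 0.98, 1],
  [-0.12, -0.29, 0.09, 0.66, 0.27, 0.98, 1],
  [-0.12, -0.29, 0.09, 0.66, 0.27, 0.98, 1],
  [-0.12, -0.29, 0.09, 0.66, 0.27, 0.98, 1],
  [-0.12, -0.29, 0.09, 0.66, 0.27, 0.98, 1],
  [-0.12, -0.29, 0.09, 0.66, 0.27, 0.98, 1],
  [-0.12, -0.29, 0.09, 0.66, 0.27, 0.98, 1],
  [-0.12, -0.29, 0.09, 0.66, 0.27, 0.98, 1],
])

```text
time_s: 12.38
eef_pos: [507.9, -259.8, 323.0]
tcp_rot: [0.238, 0.971, -0.023, 0.017]
force: [0.0, -0.3, -0.7]
width: 85.6
```

Run:
```python
from h import *
plan((503,-268,330),156.9,1)
```

```text
t 12.38 q [-0.486  0.445  1.822 -0.049  0.831 -1.543] F [ 0.  -0.3 -0.7] w 85.6
tcp [ 507.9 -259.8  323. ] x [-0.886  0.462 -0.045] y [ 0.463  0.885 -0.037] z [ 0.023 -0.053 -0.998]
grasp pt [ 511.4 -268.1  168.3]
rot units [0.6  0.28 0.9 ] per row [0.6   0.284 0.895] trans units [-0.12 -0.2   0.17] per row [-0.122 -0.204  0.175]
```

Emit:
servo_tool([
  [-0.1, -0.2, 0.1, 0.45, 0.2, 0.65, 1],
  [0, 0, 0, 0, 0, 0, 1],
])

```text
time_s: 12.62
eef_pos: [504.1, -268.2, 327.2]
tcp_rot: [0.213, 0.977, -0.007, 0.006]
force: [-0.1, 0.4, 0.5]
width: 85.0
```

Run:
```python
from h import *
plan((503,-268,330),156.9,1)
c=cam("wrist"); cv2.imwrite("pics/w9.png",c[0])
import pickle; pickle.dump(c,open("w9.pkl","wb"))
print(proj(c,(502.9,-267.9,80)))
```

```text
t 12.62 q [-0.508  0.444  1.81  -0.013  0.873 -1.641] F [-0.1  0.4  0.5] w 85.0
tcp [ 504.1 -268.2  327.2] x [-0.909  0.416 -0.014] y [ 0.416  0.909 -0.011] z [ 0.008 -0.016 -1.   ]
grasp pt [ 505.4 -270.6  172.3]
rot units [0.18 0.1  0.3 ] per row [0.18  0.099 0.299] trans units [-0.03  0.    0.07] per row [-0.027  0.004  0.069]
[260.36662841 197.60779776]
```

View pics/w9.png

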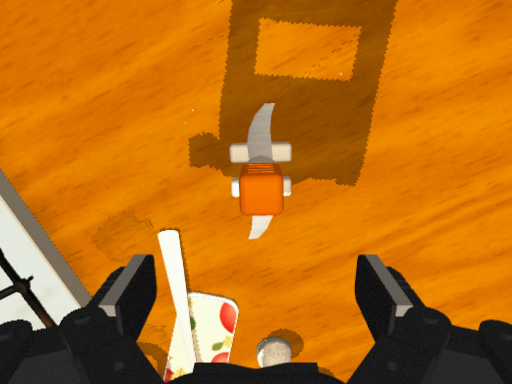

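Run:
```python
from h import *
import pickle
c=pickle.load(open("w9.pkl","rb"))
crop(c[0],210,90,310,250,"w9b.png",5)
g=np.array([-.392,-.92,0]); x=np.array([-.92,.392,0]); o=np.array([502.9,-267.9,0])
for i in (15,-15):
  for j in (15,-15):
    print(i,j,(proj(c,o+i*x+j*g+[0,0,80])-[210,90])*5)
```

```text
15 15 [134.26574199 431.99674428]
15 -15 [364.61108619 426.7286997 ]
-15 15 [143.8832309  644.58407533]
-15 -15 [364.91494846 640.03536322]
```

View pics/w9b.png

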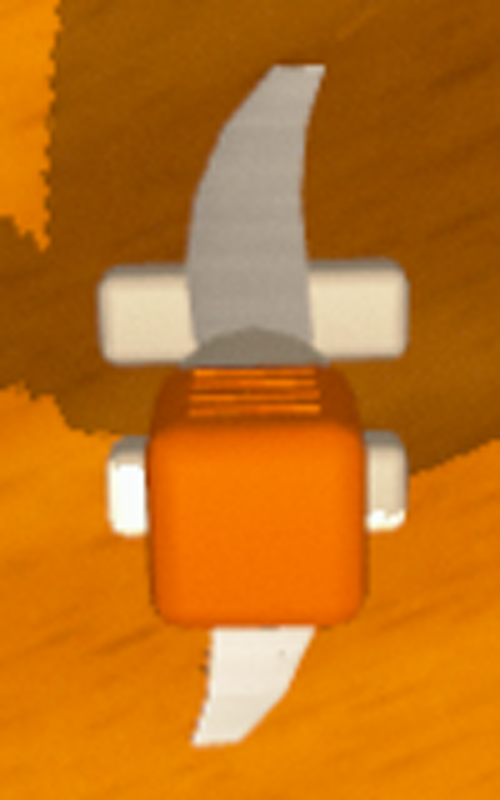

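Emit:
servo_tool([
  [-0.05, 0.04, -0.3, 0.18, 0.1, 0.3, 1],
  [0, 0, -0.6, 0, 0, 0, 1],
  [0, 0, -0.6, 0, 0, 0, 1],
  [0, 0, -0.6, 0, 0, 0, 1],
  [0, 0, -0.35, 0, 0, 0, 1],
  [0, 0, 0, 0, 0, 0, 1],
])

```text
time_s: 13.42
eef_pos: [502.0, -265.3, 228.5]
tcp_rot: [0.199, 0.98, 0.0, -0.001]
force: [-0.7, -0.3, 0.4]
width: 85.5
```

Run:
```python
from h import *
plan((502.1,-266.6,221),156.9,1)
c=cam("wrist"); cv2.imwrite("pics/w10.png",c[0])
```

```text
t 13.43 q [-0.507  0.597  1.849  0.     0.698 -1.678] F [-0.7 -0.3  0.4] w 85.5
tcp [ 502.  -265.3  228.5] x [-0.921  0.39   0.002] y [0.39  0.921 0.   ] z [-0.002  0.001 -1.   ]
grasp pt [ 501.7 -265.1   73.5]
rot units [-0.01 -0.02 -0.03] per row [-0.015 -0.021 -0.034] trans units [ 0.   -0.03 -0.19] per row [ 0.002 -0.031 -0.188]
```

View pics/w10.png

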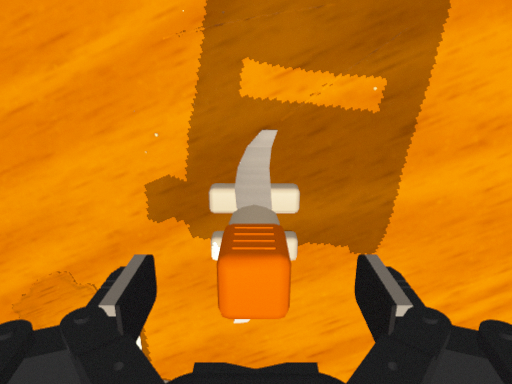

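Emit:
servo_tool([
  [0, -0.03, -0.19, 0, 0, 0, 1],
  [0, 0, 0, 0, 0, 0, 0],
  [0, 0, 0, 0, 0, 0, -1],
  [0, 0, 0, 0, 0, 0, -1],
  [0, 0, 0, 0, 0, 0, -1],
  [0, 0, 0, 0, 0, 0, -1],
  [0, 0, 0, 0, 0, 0, -1],
], newtons=30)

```text
time_s: 14.35
eef_pos: [502.6, -267.2, 222.6]
tcp_rot: [0.199, 0.98, -0.0, 0.001]
force: [-0.6, 0.0, 3.7]
width: 29.5
```

Run:
```python
from h import *
plan((502.1,-266.6,221),156.9,1)
c=cam("wrist"); cv2.imwrite("pics/w11.png",c[0])
import pickle
(c,d)=pickle.load(open("v0.pkl","rb"))
cv2.imwrite("pics/tp.png",cv2.resize(c[0][175:265,150:240],None,fx=6,fy=6,interpolation=cv2.INTER_CUBIC))
cv2.imwrite("pics/sp.png",cv2.resize(d[0][115:190,220:290],None,fx=7,fy=7,interpolation=cv2.INTER_CUBIC))
```

```text
t 14.35 q [-0.51   0.608  1.847  0.     0.685 -1.68 ] F [-0.6  0.   3.7] w 29.5
tcp [ 502.6 -267.2  222.6] x [-0.921  0.39  -0.001] y [0.39  0.921 0.   ] z [ 0.001 -0.    -1.   ]
grasp pt [ 502.7 -267.2   67.6]
rot units [ 0.    0.01 -0.03] per row [ 0.005  0.012 -0.029] trans units [-0.01  0.01 -0.04] per row [-0.012  0.015 -0.04 ]
```

View pics/w11.png

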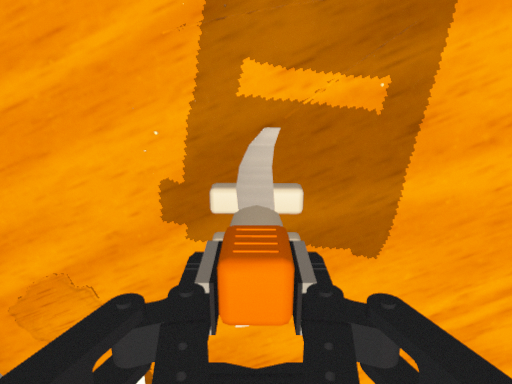

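View pics/tp.png

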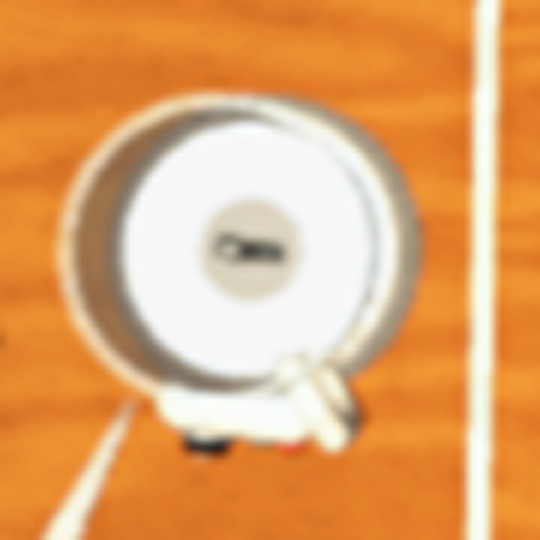

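View pics/sp.png

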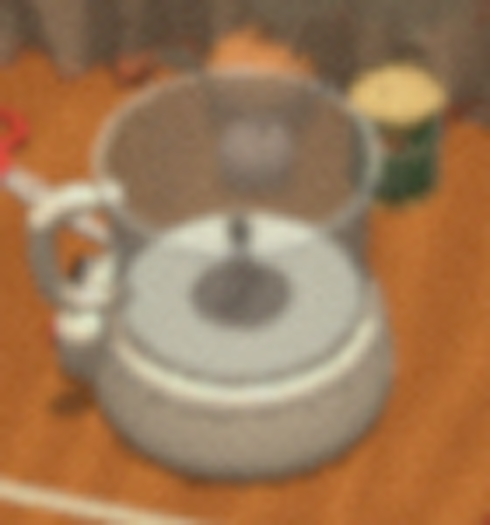

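Emit:
servo_tool([
  [0, 0, 0.4, 0, 0, 0, -1],
  [0, 0, 0.8, 0, 0, 0, -1],
  [0, 0.5, 0.9, 0, 0, 0, -1],
  [0.1, 0.9, 0.9, 0, 0, 0.3, -1],
  [0.1, 1, 0.9, 0, 0, 0.3, -1],
  [0.1, 1, 0.6, 0, 0, 0.3, -1],
  [0.1, 1, 0.6, 0, 0, 0.3, -1],
  [0.1, 1, 0.3, 0, 0, 0.4, -1],
], newtons=40)

```text
time_s: 15.4
eef_pos: [522.2, -49.8, 440.5]
tcp_rot: [0.13, 0.992, 0.0, 0.002]
force: [-0.0, 0.9, -1.4]
width: 29.4
```

Emit:
servo_tool([
  [0.15, 1, 0.2, 0, 0, 0.4, -1],
  [0.15, 1, 0, 0, 0, 0.4, -1],
  [0.2, 1, 0, 0, 0, 0.4, -1],
  [0.2, 1, 0, 0, 0, 0.4, -1],
  [0.2, 1, 0, 0, 0, 0.4, -1],
  [0.2, 1, 0, 0, 0, 0.4, -1],
  [0.2, 1, 0, 0, 0, 0.4, -1],
  [0.1, 0.7, 0, 0, 0, 0.4, -1],
])

```text
time_s: 16.4
eef_pos: [578.2, 258.5, 446.8]
tcp_rot: [-0.01, 1.0, 0.0, 0.0]
force: [0.1, -0.8, -1.1]
width: 29.8
```

Emit:
servo_tool([
  [0, 0.5, 0, 0, 0, 0.2, -1],
  [0, 0, 0, 0, 0, 0, -1],
  [0, 0, 0, 0, 0, 0, -1],
])

```text
time_s: 16.77
eef_pos: [578.2, 276.2, 446.4]
tcp_rot: [-0.018, 1.0, -0.0, 0.0]
force: [-0.5, 0.3, -1.3]
width: 29.3
```

Run:
```python
from h import *
plan((573,285,450),180,1)
c=cam("wrist"); cv2.imwrite("pics/w12.png",c[0])
import pickle; pickle.dump(c,open("w12.pkl","wb"))
```

```text
t 16.77 q [ 0.427  0.405  1.556 -0.     1.181 -1.179] F [-0.5  0.3 -1.3] w 29.3
tcp [578.2 276.2 446.4] x [-0.999 -0.035 -0.   ] y [-0.035  0.999 -0.   ] z [ 0. -0. -1.]
grasp pt [578.2 276.1 291.4]
rot units [ 0.   0.  -0.4] per row [ 0.005  0.002 -0.402] trans units [-0.13  0.22  0.09] per row [-0.129  0.22   0.091]
```

View pics/w12.png

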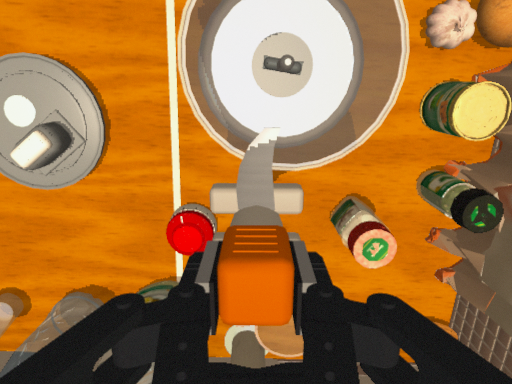

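Run:
```python
from h import *
import pickle
c=pickle.load(open("w12.pkl","rb"))
crop(c[0],240,30,325,105,"w12b.png",8)
crop(c[0],170,0,420,180,"w12c.png",3)
```

```text
(no output)
```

View pics/w12b.png

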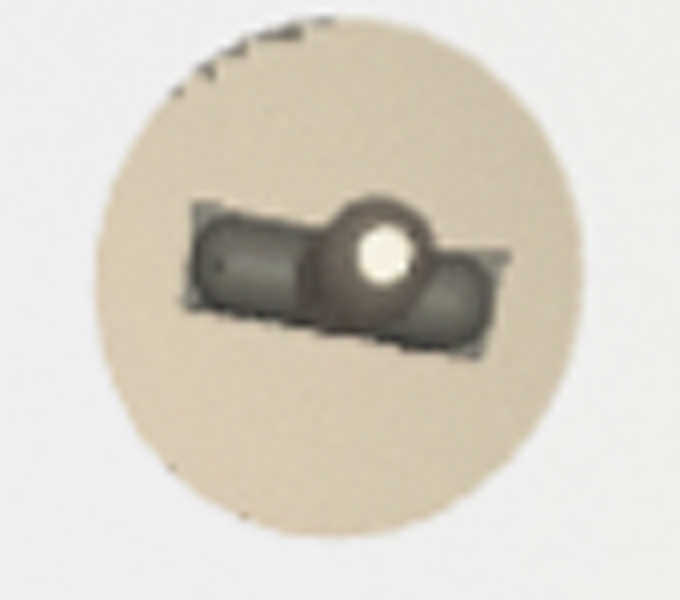

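View pics/w12c.png

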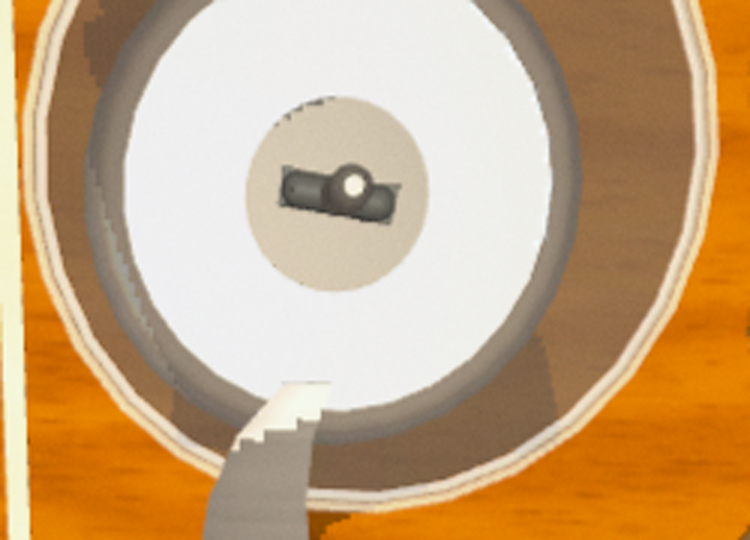

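Run:
```python
from h import *
import pickle
c=pickle.load(open("w12.pkl","rb"))
P=lambda x,y:(240+x/8,30+y/8)
print("tip",onz(c,P(385,253),132))
co=[(197,203),(183,306),(478,358),(508,255)]
W=[onz(c,P(*q),70) for q in co]
for w in W: print(w)
print("dog mean",np.mean(W,0))
d=(W[0]+W[1]-W[2]-W[3])/2; print(np.linalg.norm(d),np.degrees(np.arctan2(d[1],d[0])))
for a,b in((0,3),(1,2)):
  d=W[a]-W[b]; print('edge',np.degrees(np.arctan2(d[1],d[0])))
pts=[(96,280),(583,275),(335,18),(340,537)]
D=[onz(c,P(*q),70) for q in pts]; print("disc",(D[0]+D[1])/2,(D[2]+D[3])/2,np.linalg.norm(D[0]-D[1]),np.linalg.norm(D[2]-D[3]))
Q=lambda x,y:(170+x/3,y/3)
r=[onz(c,Q(*q),170) for q in [(25,150),(716,120),(350,508),(60,330),(680,300)]]
A=np.array([[2*p[0],2*p[1],1] for p in r]); b=np.array([p[0]**2+p[1]**2 for p in r]); s=np.linalg.lstsq(A,b,rcond=None)[0]; print("rim",s[:2],np.sqrt(s[2]+s[0]**2+s[1]**2))
s,M,G=st()
```

```text
tip [483.91282533 297.47785947 132.        ]
[475.59832968 280.55019164  70.        ]
[487.01470434 279.38374701  70.        ]
[491.61431961 314.73578215  70.        ]
[480.02203651 317.41802048  70.        ]
dog mean [483.56234753 298.02193532  70.        ]
36.39068937952729 -97.12176605175387
edge -96.84211061502299
edge -97.41304922641386
disc [483.20197705 297.71580468  70.        ] [483.9791233  297.53974443  70.        ] 57.50351071380034 57.630021419587784
rim [484.01461365 297.09646727] 77.00746351896852
t 16.82 q [ 0.427  0.405  1.556 -0.     1.181 -1.179] F [-0.2  0.6 -1.1] w 29.6
tcp [578.3 276.  446.4] x [-0.999 -0.035 -0.   ] y [-0.035  0.999 -0.   ] z [ 0. -0. -1.]
grasp pt [578.4 275.9 291.4]
```

Run:
```python
from h import *
import pickle
c=pickle.load(open("w12.pkl","rb"))
s,M,G=st()
T=lambda x,y,z: s['eef_pos']+M@np.array([x,y,z])
for x in(15,-15):
  for y in (15,-15): print(x,y,(proj(c,T(x,y,142.6))-[190,160])*4)
print('foot +x edge z14', [(proj(c,T(23,y,222.6-14))-[190,160])*4 for y in (26,-26)])
print('tip +blade',(proj(c,T(56,0,222.6-16))-[190,160])*4)
crop(c[0],190,160,330,340,"w12d.png",4)
```

```text
t 16.82 q [ 0.427  0.405  1.556 -0.     1.181 -1.179] F [-0.2  0.6 -1.1] w 29.6
tcp [578.3 276.  446.4] x [-0.999 -0.035 -0.   ] y [-0.035  0.999 -0.   ] z [ 0. -0. -1.]
grasp pt [578.4 275.9 291.4]
15 15 [431.88886686 413.03580977]
15 -15 [104.24534926 413.03008537]
-15 15 [420.342807   685.26472694]
-15 -15 [114.67193408 685.29133933]
foot +x edge z14 [array([457.35351491, 117.06524854]), array([ 73.75320954, 117.01494956])]
tip +blade [ 265.95885352 -126.7510881 ]
```

View pics/w12d.png

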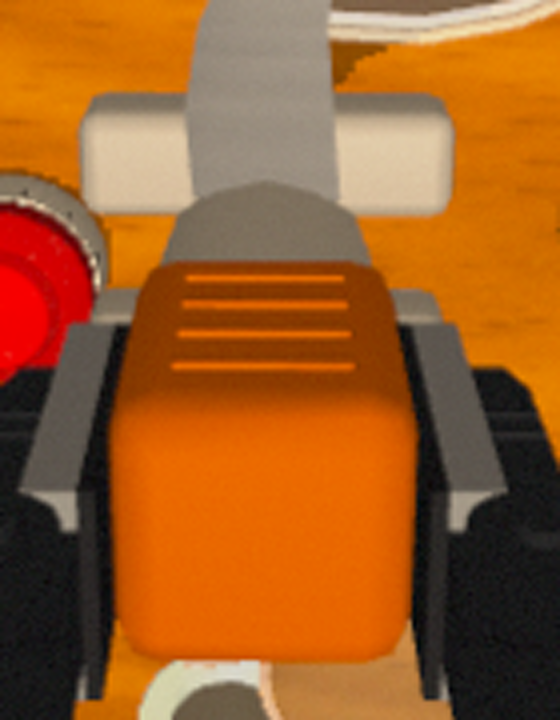

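Run:
```python
from h import *
import pickle
(c,d)=pickle.load(open("v0.pkl","rb"))
# floor disc center: mask grey-beige disc in top
P=lambda x,y,x0,y0,k:(x0+(x+.5)/k-.5,y0+(y+.5)/k-.5)
print("top disc",onz(c,P(250,248,150,175,6),70))
print("scene disc",onz(d,P(241,293,220,115,7),70), "scene tip",onz(d,P(238,222,220,115,7),132))
a,b=ray(c,P(250,248,150,175,6)),0
print(two(c,P(250,248,150,175,6),d,P(241,293,220,115,7)))
# rim ellipse in top: left 60..? 
print("top floor L,R",onz(c,P(120,250,150,175,6),70),onz(c,P(378,250,150,175,6),70))
```

```text
top disc [483.60900008 299.52125301  70.        ]
scene disc [484.03969694 301.3146098   70.        ] scene tip [487.10874222 291.12680057 132.        ]
(array([484.11259268, 299.45174333,  71.5709561 ]), np.float64(1.083391215692342))
top floor L,R [481.62514692 369.84576508  70.        ] [483.42707319 230.37417346  70.        ]
```

Emit:
servo_tool([
  [-0.4, 0.1, 0, 0, 0, -0.3, -1],
  [-0.7, 0.15, 0, 0, 0, -0.5, -1],
  [-0.7, 0.15, 0, 0, 0, -0.5, -1],
  [-0.4, 0.1, 0, 0, 0, -0.4, -1],
  [-0.15, 0.05, 0, 0, 0, -0.12, -1],
  [0, 0, 0, 0, 0, 0, -1],
])

```text
time_s: 17.58
eef_pos: [484.6, 298.5, 446.6]
tcp_rot: [0.062, 0.998, 0.0, 0.001]
force: [0.9, 1.3, -1.3]
width: 29.6
```

Run:
```python
from h import *
plan((484,298,362),172.9,1)
c=cam("wrist"); cv2.imwrite("pics/w13.png",c[0])
c=cam("scene"); crop(c[0],190,80,340,210,"s13.png",5)
```

```text
t 17.57 q [ 0.531  0.295  1.717 -0.     1.129 -0.916] F [ 0.9  1.3 -1.3] w 29.6
tcp [484.6 298.5 446.6] x [-0.992  0.123 -0.001] y [0.123 0.992 0.   ] z [ 0.001  0.    -1.   ]
grasp pt [484.8 298.5 291.6]
rot units [-0.    0.01 -0.01] per row [-0.002  0.014 -0.009] trans units [-0.02 -0.01 -2.12] per row [-0.015 -0.012 -2.115]
```

View pics/w13.png

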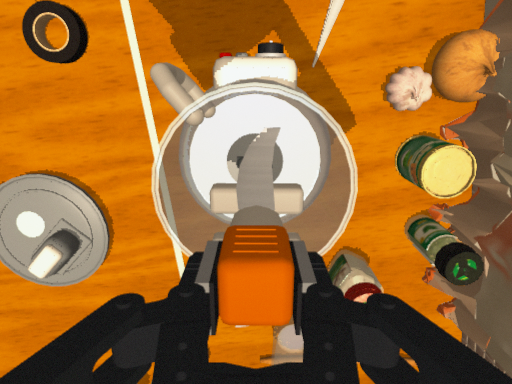

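View pics/s13.png

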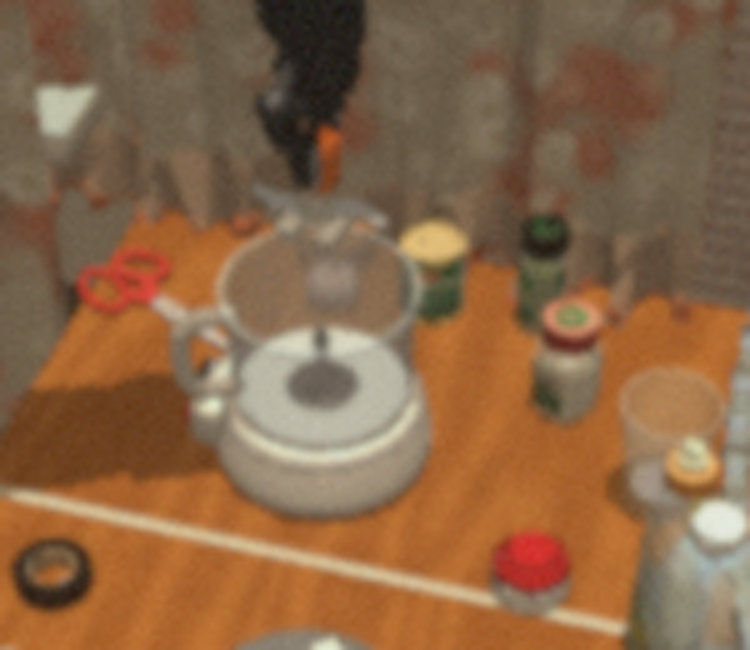

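Emit:
servo_tool([
  [-0.01, -0.01, -0.4, 0, 0, 0, -1],
  [0, 0, -0.5, 0, 0, 0, -1],
  [0, 0, -0.5, 0, 0, 0, -1],
  [0, 0, -0.4, 0, 0, 0, -1],
  [0, 0, -0.3, 0, 0, 0, -1],
  [0, 0, 0, 0, 0, 0, -1],
])

```text
time_s: 18.42
eef_pos: [483.9, 298.3, 361.2]
tcp_rot: [0.062, 0.998, -0.001, -0.0]
force: [0.8, 0.3, -1.4]
width: 29.6
```

Run:
```python
from h import *
plan((484,298,362),172.9,1)
c=cam("wrist"); cv2.imwrite("pics/w14.png",c[0])
c=cam("scene"); crop(c[0],190,80,340,210,"s14.png",5)
```

```text
t 18.43 q [ 0.532  0.396  1.79  -0.     0.957 -0.916] F [ 0.8  0.3 -1.4] w 29.6
tcp [483.9 298.3 361.2] x [-0.992  0.123  0.001] y [ 0.123  0.992 -0.001] z [-0.001 -0.001 -1.   ]
grasp pt [483.7 298.2 206.2]
rot units [ 0.01 -0.01 -0.01] per row [ 0.011 -0.012 -0.008] trans units [ 0.   -0.01  0.02] per row [ 0.002 -0.008  0.02 ]
```

View pics/w14.png

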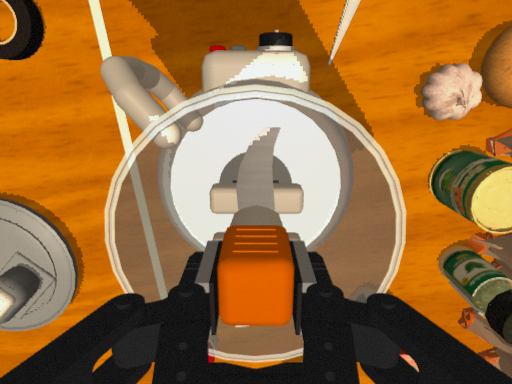

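View pics/s14.png

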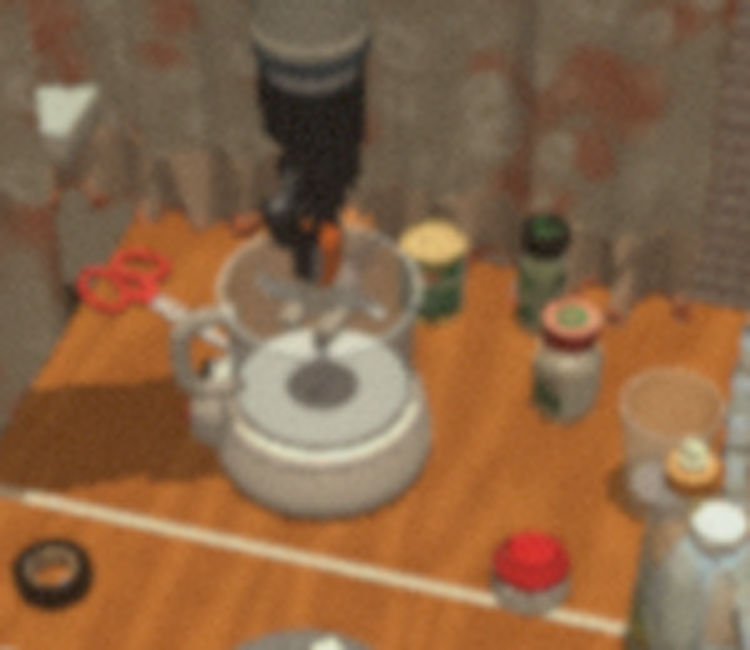

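Emit:
servo_tool([
  [0, 0, -0.1, 0, 0, 0, -1],
  [0, 0, -0.1, 0, 0, 0, -1],
  [0, 0, -0.08, 0, 0, 0, -1],
  [0, 0, -0.08, 0, 0, 0, -1],
])

```text
time_s: 19.02
eef_pos: [484.0, 298.5, 347.8]
tcp_rot: [0.062, 0.998, 0.0, 0.0]
force: [0.6, -0.3, -1.6]
width: 29.6
```

Emit:
servo_tool([
  [0, 0, -0.1, 0, 0, 0, -1],
  [0, 0, -0.1, 0, 0, 0, -1],
  [0, 0, -0.1, 0, 0, 0, -1],
])

```text
time_s: 19.4
eef_pos: [484.1, 298.5, 335.6]
tcp_rot: [0.062, 0.998, 0.0, 0.0]
force: [-0.1, -0.5, -1.5]
width: 29.3
```

Emit:
servo_tool([
  [0, 0, -0.15, 0, 0, 0, -1],
  [0, 0, -0.15, 0, 0, 0, -1],
  [0, 0, -0.15, 0, 0, 0, -1],
  [0, 0, -0.12, 0, 0, 0, -1],
  [0, 0, 0, 0, 0, 0, -1],
])

```text
time_s: 20.02
eef_pos: [483.9, 298.4, 312.6]
tcp_rot: [0.062, 0.998, -0.0, -0.0]
force: [-0.4, 0.2, -1.1]
width: 29.5
```

Emit:
servo_tool([
  [0, 0, -0.06, 0, 0, 0, -1],
  [0, 0, -0.06, 0, 0, 0, -1],
  [0, 0, -0.06, 0, 0, 0, -1],
  [0, 0, -0.05, 0, 0, 0, -1],
])

```text
time_s: 20.52
eef_pos: [484.0, 298.5, 303.8]
tcp_rot: [0.062, 0.998, 0.0, 0.0]
force: [-0.4, -0.0, -1.6]
width: 29.5
```

Emit:
servo_tool([
  [0, 0, -0.05, 0, 0, 0, -1],
  [0, 0, -0.05, 0, 0, 0, -1],
  [0, 0, -0.05, 0, 0, 0, -1],
  [0, 0, -0.04, 0, 0, 0, -1],
])

```text
time_s: 21.02
eef_pos: [484.0, 298.5, 296.2]
tcp_rot: [0.062, 0.998, 0.0, 0.0]
force: [-0.1, 0.6, -1.8]
width: 29.3
```

Emit:
servo_tool([
  [0, 0, -0.04, 0, 0, 0, -1],
  [0, 0, -0.03, 0, 0, 0, -1],
  [0, 0, 0, 0, 0, 0, -1],
])

```text
time_s: 21.4
eef_pos: [484.0, 298.5, 293.4]
tcp_rot: [0.062, 0.998, 0.0, 0.0]
force: [-0.4, 0.3, -1.6]
width: 29.2
```

Emit:
servo_tool([
  [0, 0, -0.03, 0, 0, 0, -1],
  [0, 0, -0.02, 0, 0, 0, -1],
  [0, 0, 0, 0, 0, 0, -1],
])

```text
time_s: 21.78
eef_pos: [484.2, 298.6, 292.6]
tcp_rot: [0.062, 0.998, 0.0, 0.001]
force: [-3.2, -0.9, 9.2]
width: 29.4
```

Run:
```python
from h import *
st()
c=cam("wrist"); cv2.imwrite("pics/w15.png",c[0])
```

```text
t 21.77 q [ 0.532  0.495  1.828 -0.     0.818 -0.916] F [-3.2 -0.9  9.2] w 29.4
tcp [484.2 298.6 292.6] x [-0.992  0.123 -0.001] y [0.123 0.992 0.   ] z [ 0.001  0.    -1.   ]
grasp pt [484.3 298.6 137.6]
```

View pics/w15.png

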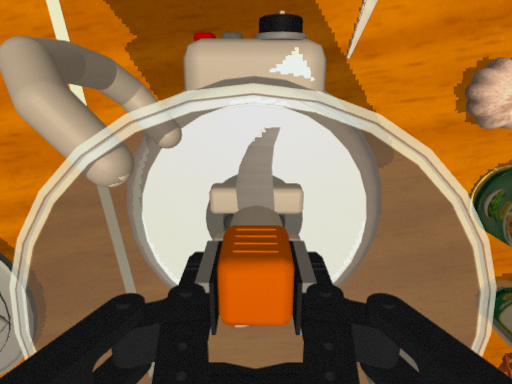

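Emit:
servo_tool([
  [0, 0, 0, 0, 0, 0, 0.3],
  [0, 0, 0, 0, 0, 0, 0.3],
  [0, 0, 0, 0, 0, 0, 0.3],
  [0, 0, 0, 0, 0, 0, 0.3],
])

```text
time_s: 22.32
eef_pos: [484.1, 298.5, 291.4]
tcp_rot: [0.062, 0.998, 0.0, 0.0]
force: [0.4, 0.4, 0.5]
width: 55.3
```

Emit:
servo_tool([
  [0, 0, 0.3, 0, 0, 0, 0.3],
  [0, 0, 0.6, 0, 0, 0, 0.3],
  [0, 0, 0.9, 0, 0, 0, 0.6],
  [0, 0, 0.9, 0, 0, 0, 1],
  [0, 0, 0.6, 0, 0, 0, 1],
])

```text
time_s: 22.95
eef_pos: [484.2, 298.5, 426.3]
tcp_rot: [0.062, 0.998, 0.001, 0.001]
force: [0.4, -0.1, -0.0]
width: 85.3
```

Run:
```python
from h import *
st()
c=cam("wrist"); cv2.imwrite("pics/w16.png",c[0])
import pickle; pickle.dump(c,open("w16.pkl","wb"))
c=cam("scene"); crop(c[0],190,80,340,210,"s16.png",5)
```

```text
t 22.95 q [ 0.532  0.316  1.738 -0.     1.085 -0.916] F [ 0.4 -0.1 -0. ] w 85.3
tcp [484.2 298.5 426.3] x [-0.992  0.123 -0.003] y [0.123 0.992 0.002] z [ 0.003  0.001 -1.   ]
grasp pt [484.7 298.8 271.3]
```

View pics/w16.png

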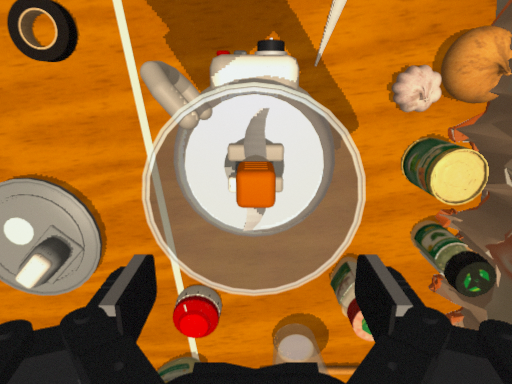

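View pics/s16.png

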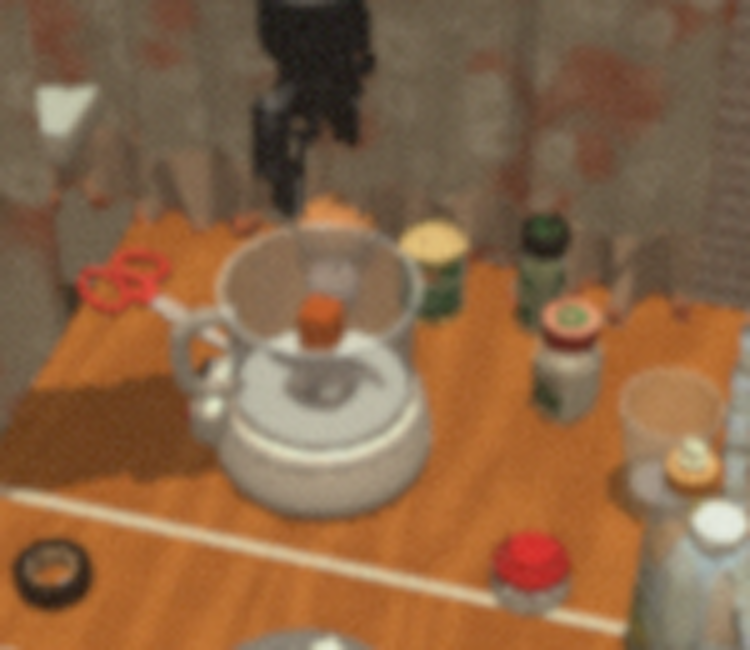

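Emit:
servo_tool([
  [0.1, -0.4, 0, 0, 0, -0.7, 1],
  [0.25, -0.75, 0, 0, 0, -1, 1],
  [0.25, -0.75, 0, 0, 0, -1, 1],
  [0.25, -0.75, 0, 0, 0, -1, 1],
  [0.25, -0.75, 0, 0, 0, -1, 1],
  [0.25, -0.75, 0, 0, 0, -1, 1],
  [0.25, -0.75, 0, 0, 0, -1, 1],
  [0.25, -0.75, 0, 0, 0, -1, 1],
])

```text
time_s: 24.05
eef_pos: [557.7, 70.4, 421.9]
tcp_rot: [0.39, 0.921, -0.001, -0.001]
force: [-0.5, 0.0, -0.0]
width: 85.5
```

Emit:
servo_tool([
  [0.25, -0.6, 0, 0, 0, -1, 1],
  [0.1, -0.2, 0, 0, 0, -0.6, 1],
  [0, 0, 0, 0, 0, 0, 1],
])

```text
time_s: 24.42
eef_pos: [571.7, 39.0, 422.0]
tcp_rot: [0.452, 0.892, -0.001, -0.001]
force: [0.0, -0.2, -0.4]
width: 85.6
```

Run:
```python
from h import *
st()
c=cam("wrist"); cv2.imwrite("pics/w17.png",c[0])
import pickle; pickle.dump(c,open("w17.pkl","wb"))
```

```text
t 24.43 q [ 4.800e-02  3.280e-01  1.731e+00 -1.000e-03  1.085e+00 -5.850e-01] F [ 0.  -0.2 -0.4] w 85.6
tcp [571.7  39.  422. ] x [-0.592  0.806  0.001] y [ 0.806  0.592 -0.002] z [-0.002 -0.001 -1.   ]
grasp pt [571.4  38.9 267. ]
```

View pics/w17.png

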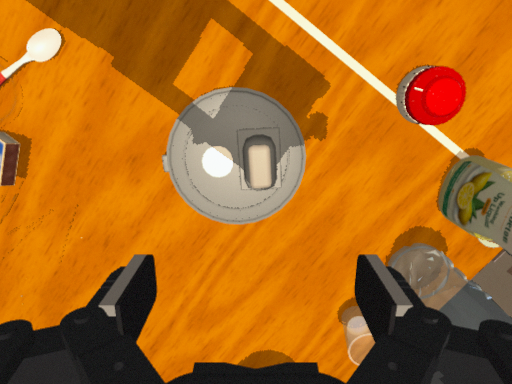

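Run:
```python
from h import *
import pickle
c=pickle.load(open("w17.pkl","rb"))
crop(c[0],155,80,315,230,"w17b.png",4)
```

```text
(no output)
```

View pics/w17b.png

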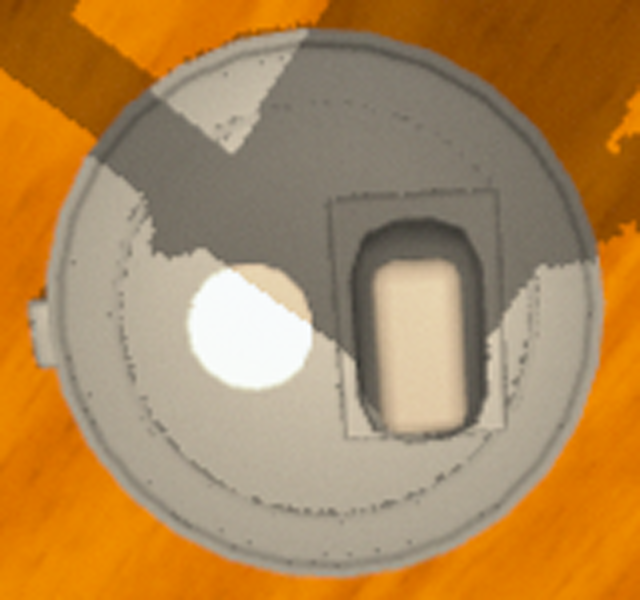

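Run:
```python
from h import *
import pickle
c=pickle.load(open("w17.pkl","rb"))
P=lambda x,y:(155+(x+.5)/4-.5,80+(y+.5)/4-.5)
W=[onz(c,P(*q),20)[:2] for q in [(330,200),(497,190),(507,430),(347,438)]]
print(np.array(W).round(1), [np.linalg.norm(W[i]-W[(i+1)%4]).round(1) for i in range(4)])
d=W[1]-W[0]; e=W[2]-W[3]; a=W[0]-W[3]; b=W[1]-W[2]
print([np.degrees(np.arctan2(v[1],v[0])).round(1) for v in (d,e,a,b)], 'base centre',np.mean(W,0))
K=[onz(c,P(*q),62)[:2] for q in [(372,262),(465,260),(467,432),(378,434)]]
print('knob',np.mean(K,0),[np.linalg.norm(K[i]-K[(i+1)%4]).round(1) for i in range(4)])
d=K[1]-K[0]; e=K[2]-K[3];print([np.degrees(np.arctan2(v[1],v[0])).round(1) for v in (d,e)])
# lid outer circle via mask of hue
img=c[0]; hsv=cv2.cvtColor(img,cv2.COLOR_BGR2HSV)
m=(hsv[...,1]<120).astype(np.uint8); m2=np.zeros_like(m); m2[80:232,160:312]=m[80:232,160:312]
m2=cv2.morphologyEx(m2,cv2.MORPH_OPEN,np.ones((9,9)))
k=max(cv2.findContours(m2,cv2.RETR_EXTERNAL,cv2.CHAIN_APPROX_NONE)[0],key=cv2.contourArea)
print('bbox',cv2.boundingRect(k),cv2.fitEllipse(k))
H=cv2.convexHull(k)[:,0,:]
for z in (10,14,20):
  w=np.array([onz(c,q,z) for q in H]); A=np.c_[2*w[:,:2],np.ones(len(w))]; b=(w[:,:2]**2).sum(1)
  s=np.linalg.lstsq(A,b,rcond=None)[0]; print(z,s[:2],np.sqrt(s[2]+s[0]**2+s[1]**2))
```

```text
[[537.1  50.2]
 [571.6  78.8]
 [614.6  27.3]
 [579.6  -1.4]] [np.float64(44.8), np.float64(67.2), np.float64(45.2), np.float64(66.9)]
[np.float64(39.7), np.float64(39.3), np.float64(129.5), np.float64(129.9)] base centre [575.72225787  38.73412974]
knob [574.68431349  39.50914141] [np.float64(22.4), np.float64(43.3), np.float64(22.3), np.float64(43.3)]
[np.float64(37.5), np.float64(37.7)]
bbox (163, 88, 143, 136) ((235.37039184570312, 155.32437133789062), (135.0714569091797, 139.62991333007812), 102.80481719970703)
10 [554.99211835  20.38363663] 78.69186175770982
14 [554.68231138  21.22302514] 77.86715752840547
20 [554.21760092  22.4821079 ] 76.63010118445258
```

Emit:
servo_tool([
  [0.08, 0.0, -0.5, 0, 0, 0.6, 1],
  [0, 0, -0.9, 0, 0, 0, 1],
  [0, 0, -0.9, 0, 0, 0, 1],
  [0, 0, -0.9, 0, 0, 0, 1],
  [0, 0, -0.7, 0, 0, 0, 1],
  [0, 0, -0.5, 0, 0, 0, 1],
  [0, 0, 0, 0, 0, 0, 1],
])

```text
time_s: 25.35
eef_pos: [574.1, 40.8, 245.7]
tcp_rot: [0.427, 0.904, -0.001, -0.002]
force: [0.2, -0.0, -0.4]
width: 85.3
```

Run:
```python
from h import *
st((575,39.2,46))
c=cam("wrist"); cv2.imwrite("pics/w18.png",c[0])
```

```text
t 25.35 q [ 5.000e-02  5.770e-01  1.827e+00 -1.000e-03  7.410e-01 -6.380e-01] F [ 0.2 -0.  -0.4] w 85.3
tcp [574.1  40.8 245.7] x [-0.636  0.772  0.002] y [ 0.772  0.636 -0.003] z [-0.004 -0.001 -1.   ]
grasp pt [573.5  40.7  90.7]
to go units [ 0.038 -0.037 -1.117]
```

View pics/w18.png

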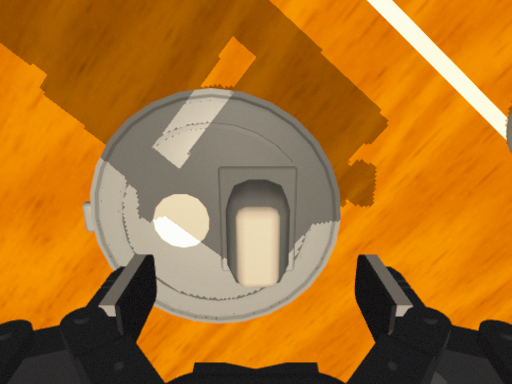

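Emit:
servo_tool([
  [0.03, -0.03, -0.4, 0, 0, 0, 1],
  [0, 0, -0.4, 0, 0, 0, 1],
  [0, 0, -0.3, 0, 0, 0, 1],
  [0, 0, 0, 0, 0, 0, 1],
])

```text
time_s: 25.9
eef_pos: [575.9, 39.2, 202.2]
tcp_rot: [0.427, 0.904, -0.001, -0.001]
force: [-0.3, 0.5, 0.4]
width: 85.4
```

Emit:
servo_tool([
  [0, 0, 0, 0, 0, 0, 0],
  [0, 0, 0, 0, 0, 0, -0.3],
  [0, 0, 0, 0, 0, 0, -1],
  [0, 0, 0, 0, 0, 0, -1],
  [0, 0, 0, 0, 0, 0, -1],
  [0, 0, 0, 0, 0, 0, -1],
], newtons=60)

```text
time_s: 26.65
eef_pos: [576.9, 39.3, 204.2]
tcp_rot: [0.427, 0.904, 0.0, 0.001]
force: [0.9, -0.4, 6.5]
width: 33.3
```

Run:
```python
from h import *
st((575,39.2,46))
c=cam("wrist"); cv2.imwrite("pics/w19.png",c[0])
import pickle; pickle.dump(c,open("w19.pkl","wb"))
```

```text
t 26.65 q [ 4.800e-02  6.480e-01  1.829e+00 -1.000e-03  6.620e-01 -6.400e-01] F [ 0.9 -0.4  6.5] w 33.3
tcp [576.9  39.3 204.2] x [-0.635  0.772 -0.001] y [0.772 0.635 0.001] z [ 0.002 -0.    -1.   ]
grasp pt [577.2  39.3  49.2]
to go units [-0.054 -0.002 -0.08 ]
```

View pics/w19.png

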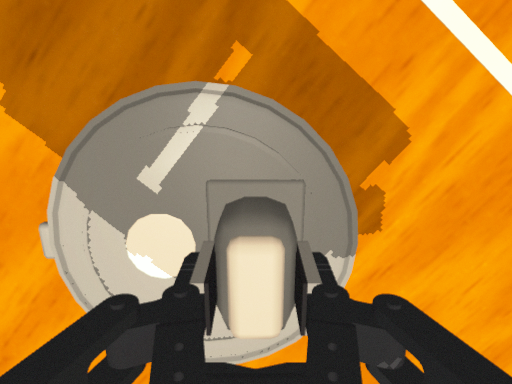

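Run:
```python
from h import *
import pickle
c=pickle.load(open("w19.pkl","rb")); s,M,G=st()
img=c[0]; hsv=cv2.cvtColor(img,cv2.COLOR_BGR2HSV)
m=(hsv[...,1]<120).astype(np.uint8)
# first grey pixel from top per column, and first from left / right per row
pts=[]
for x in range(90,330,6):
    col=np.where(m[60:200,x])[0]
    if len(col): pts.append((x,60+col[0]))
for y in range(150,225,6):
    r=np.where(m[y,20:420])[0]; 
    pts.append((20+r[-1],y)); 
    if y<215: pts.append((20+r[0],y))
pts=np.array(pts,float)
for z in (12,15,18):
    w=np.array([onz(c,q,z) for q in pts])[:,:2]
    keep=np.ones(len(w),bool)
    for _ in range(4):
        A=np.c_[2*w[keep],np.ones(keep.sum())]; b=(w[keep]**2).sum(1)
        q=np.linalg.lstsq(A,b,rcond=None)[0]; r=np.sqrt(q[2]+q[0]**2+q[1]**2)
        res=np.abs(np.hypot(*(w-q[:2]).T)-r); keep=res<2
    d=np.r_[q[:2]-s['eef_pos'][:2],0]
    print(z,q[:2].round(1),r.round(1),keep.sum(),len(w),'in tool',(M.T@d).round(1))
```

```text
t 26.7 q [ 4.800e-02  6.480e-01  1.829e+00 -1.000e-03  6.620e-01 -6.400e-01] F [-0.3  0.1  5.3] w 33.2
tcp [576.8  39.3 204.2] x [-0.635  0.772 -0.001] y [0.772 0.635 0.001] z [ 0.002 -0.    -1.   ]
grasp pt [577.1  39.3  49.2]
12 [556.9  20.2] 79.2 64 64 in tool [ -2.1 -27.5  -0. ]
15 [556.4  21.7] 77.8 64 64 in tool [ -0.6 -27.   -0. ]
18 [555.8  23.1] 76.3 64 64 in tool [  0.9 -26.5  -0. ]
```

Emit:
servo_tool([
  [0, 0, 0.2, 0, 0, 0, -1],
  [0, 0, 0.5, 0, 0, 0, -1],
  [0, 0, 0.8, 0, 0, 0, -1],
  [0, 0, 0.9, 0, 0, 0, -1],
  [0, 0, 0.9, 0, 0, 0, -1],
  [-0.1, 0.3, 0.9, 0, 0, 0, -1],
  [-0.2, 0.7, 0.9, 0, 0, 0, -1],
  [-0.2, 0.7, 0.8, 0, 0, 0, -1],
])

```text
time_s: 27.7
eef_pos: [555.7, 107.7, 442.1]
tcp_rot: [0.427, 0.904, 0.0, 0.001]
force: [-0.3, 0.5, -1.8]
width: 32.9
```

Emit:
servo_tool([
  [-0.2, 0.7, 0.5, 0, 0, 0, -1],
  [-0.2, 0.8, 0.2, 0, 0, 0, -1],
  [-0.2, 0.8, 0, 0, 0, 0, -1],
  [-0.2, 0.8, 0, 0, 0, 0, -1],
  [-0.2, 0.8, 0, 0, 0, 0, -1],
  [-0.2, 0.7, 0, 0, 0, 0, -1],
  [-0.1, 0.3, 0, 0, 0, 0, -1],
  [0, 0, 0, 0, 0, 0, -1],
])

```text
time_s: 28.7
eef_pos: [504.0, 303.4, 468.0]
tcp_rot: [0.426, 0.905, -0.0, 0.0]
force: [0.2, -1.0, -1.2]
width: 32.9
```

Run:
```python
from h import *
s,M,G=st()
t=np.array([484,298,0])-M@np.array([.7,-26.3,0]); print('go',((t-s['eef_pos'])/40).round(3))
c=cam("wrist"); cv2.imwrite("pics/w20.png",c[0])
c=cam("scene"); crop(c[0],190,60,340,190,"s20.png",5)
```

```text
t 28.7 q [ 5.220e-01  3.030e-01  1.654e+00 -1.000e-03  1.185e+00 -1.670e-01] F [ 0.2 -1.  -1.2] w 32.9
tcp [504.  303.4 468. ] x [-0.636  0.771 -0.001] y [0.771 0.636 0.   ] z [ 0.001 -0.001 -1.   ]
grasp pt [504.1 303.3 313. ]
go [  0.018   0.269 -11.699]
```

View pics/w20.png

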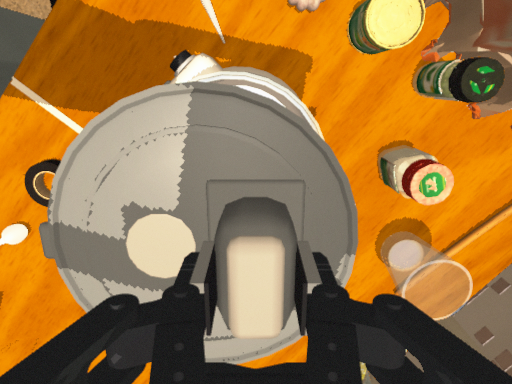

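View pics/s20.png

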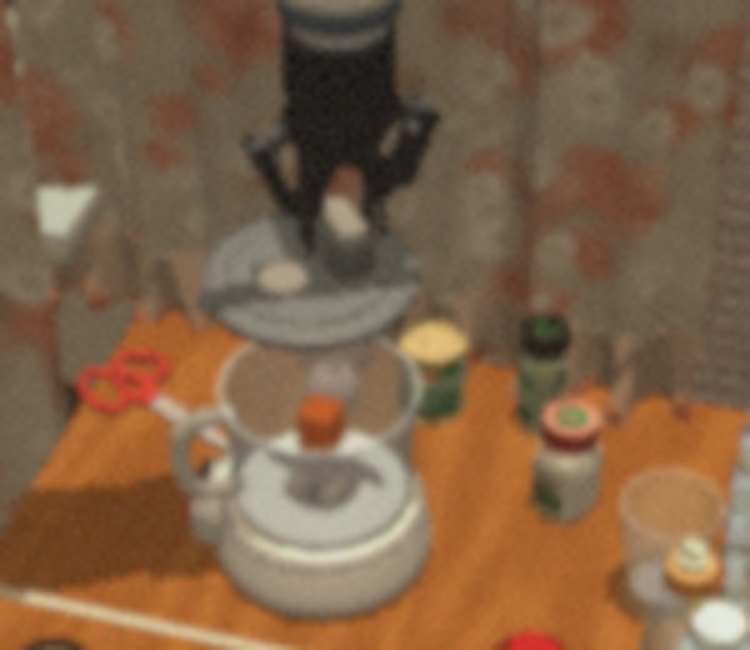

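Emit:
servo_tool([
  [0.02, 0.2, 0, 0, 0, 0, -1],
  [0, 0.07, -0.3, 0, 0, 0, -1],
  [0, 0, -0.5, 0, 0, 0, -1],
  [0, 0, -0.5, 0, 0, 0, -1],
  [0, 0, -0.5, 0, 0, 0, -1],
  [0, 0, -0.35, 0, 0, 0, -1],
  [0, 0, 0, 0, 0, 0, -1],
])

```text
time_s: 29.68
eef_pos: [505.0, 313.8, 380.0]
tcp_rot: [0.427, 0.904, -0.001, -0.0]
force: [0.2, -0.3, -1.3]
width: 32.7
```

Run:
```python
from h import *
s,M,G=st()
t=np.array([484,298,364.2])-M@np.array([.7,-26.3,0]); print('go',((t-s['eef_pos'])/40).round(3))
c=cam("wrist"); cv2.imwrite("pics/w21.png",c[0])
c=cam("scene"); crop(c[0],190,60,340,190,"s21.png",5)
c=cam("top"); crop(c[0],130,150,260,270,"t21.png",5)
```

```text
t 29.68 q [ 5.360e-01  4.080e-01  1.718e+00 -1.000e-03  1.018e+00 -1.520e-01] F [ 0.2 -0.3 -1.3] w 32.7
tcp [505.  313.8 380. ] x [-0.635  0.772 -0.   ] y [ 0.772  0.635 -0.003] z [-0.002 -0.002 -1.   ]
grasp pt [504.7 313.6 225. ]
go [-0.005  0.008 -0.397]
```

View pics/w21.png

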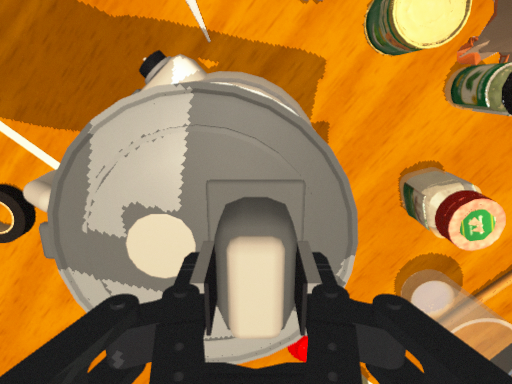

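View pics/s21.png

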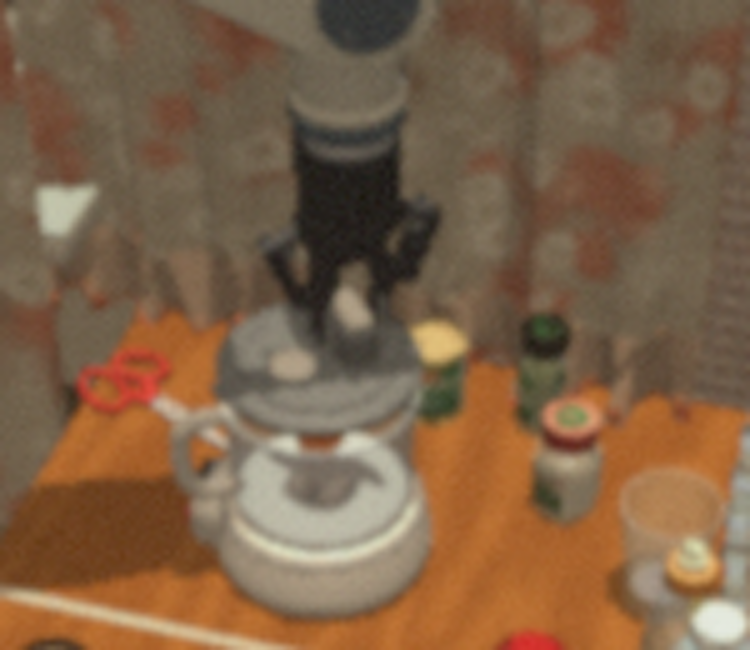

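Emit:
servo_tool([
  [0, 0, -0.08, 0, 0, 0, -1],
  [0, 0, -0.08, 0, 0, 0, -1],
  [0, 0, -0.07, 0, 0, 0, -1],
  [0, 0, 0, 0, 0, 0, -1],
])

```text
time_s: 30.32
eef_pos: [505.1, 314.1, 372.0]
tcp_rot: [0.427, 0.904, -0.0, 0.0]
force: [0.4, -0.1, -2.1]
width: 33.4
```

Emit:
servo_tool([
  [0, 0, -0.06, 0, 0, 0, -1],
  [0, 0, -0.05, 0, 0, 0, -1],
  [0, 0, 0, 0, 0, 0, -1],
])

```text
time_s: 30.7
eef_pos: [505.2, 314.1, 367.7]
tcp_rot: [0.427, 0.904, -0.0, 0.0]
force: [0.5, -0.0, -2.5]
width: 32.5
```

Emit:
servo_tool([
  [0, 0, -0.04, 0, 0, 0, -1],
  [0, 0, -0.03, 0, 0, 0, -1],
  [0, 0, -0.02, 0, 0, 0, -1],
  [0, 0, 0, 0, 0, 0, -1],
])

```text
time_s: 31.2
eef_pos: [505.3, 314.1, 364.4]
tcp_rot: [0.427, 0.904, -0.0, 0.0]
force: [-0.5, 0.2, -1.8]
width: 32.9
```

Emit:
servo_tool([
  [0, 0, -0.02, 0, 0, 0, -1],
  [0, 0, -0.02, 0, 0, 0, -1],
  [0, 0, 0, 0, 0, 0, -1],
])

```text
time_s: 31.58
eef_pos: [505.2, 314.1, 364.3]
tcp_rot: [0.427, 0.904, 0.0, 0.0]
force: [-4.9, -2.5, 10.3]
width: 33.0
```

Emit:
servo_tool([
  [0, 0, 0.02, 0, 0, 0, -1],
  [0, 0, 0, 0, 0, 0, 0],
  [0, 0, 0, 0, 0, 0, 0.5],
  [0, 0, 0, 0, 0, 0, 1],
  [0, 0, 0, 0, 0, 0, 1],
])

```text
time_s: 32.2
eef_pos: [505.3, 314.1, 363.4]
tcp_rot: [0.427, 0.904, -0.0, 0.0]
force: [0.0, 1.2, 0.8]
width: 85.2
```

Emit:
servo_tool([
  [0, 0, 0.3, 0, 0, 0, 1],
  [0, 0, 0.6, 0, 0, 0, 1],
  [0, 0, 0.9, 0, 0, 0, 1],
  [0, 0, 0.9, 0, 0, 0, 1],
  [0, 0, 0.5, 0, 0, 0, 1],
  [0, 0, 0, 0, 0, 0, 1],
])

```text
time_s: 32.95
eef_pos: [505.5, 314.2, 494.1]
tcp_rot: [0.427, 0.904, 0.002, 0.002]
force: [0.1, 0.4, 0.2]
width: 85.3
```

Run:
```python
from h import *
s,M,G=st()
c=cam("wrist"); cv2.imwrite("pics/w22.png",c[0])
c=cam("scene"); crop(c[0],190,60,340,190,"s22.png",5)
c=cam("top"); cv2.imwrite("pics/t22.png",c[0])
```

```text
t 32.95 q [ 5.360e-01  2.900e-01  1.611e+00 -1.000e-03  1.236e+00 -1.520e-01] F [0.1 0.4 0.2] w 85.3
tcp [505.5 314.2 494.1] x [-0.635  0.772 -0.001] y [0.772 0.635 0.005] z [ 0.004  0.002 -1.   ]
grasp pt [506.1 314.5 339.1]
```

View pics/w22.png

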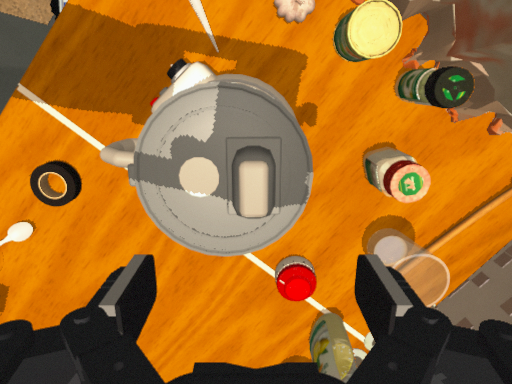

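View pics/s22.png

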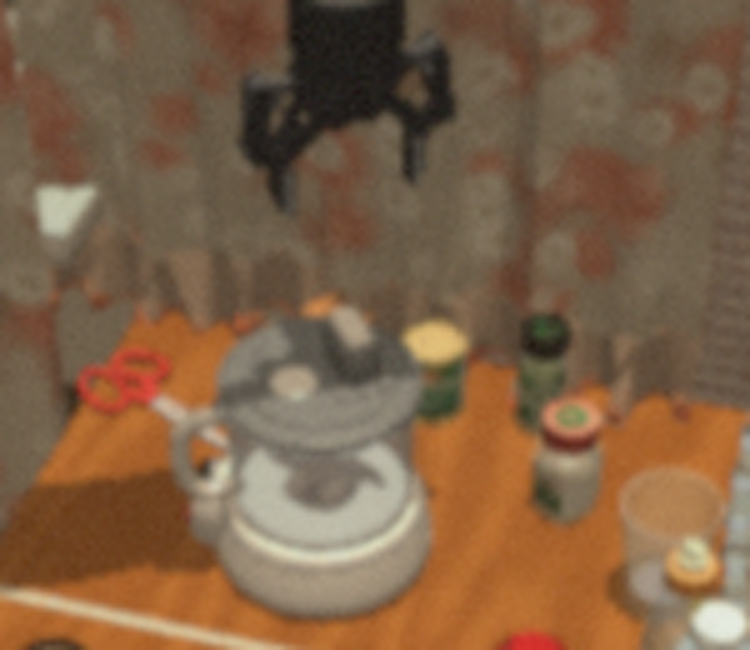

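View pics/t22.png

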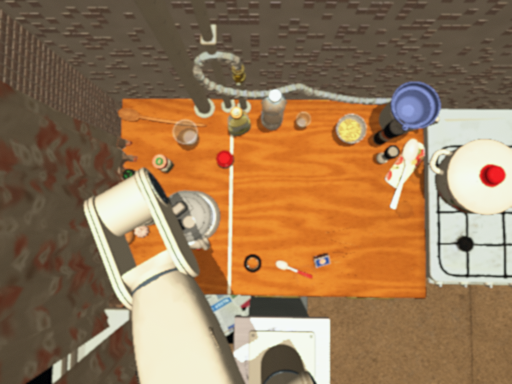

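Run:
```python
from h import *
c=cam("wrist")
# hand-picked lid outline points (avoid handle/pod): bottom, right
img=c[0]; hsv=cv2.cvtColor(img,cv2.COLOR_BGR2HSV); m=(hsv[...,1]<120).astype(np.uint8)
pts=[]
for y in range(130,230,6):
    r=np.where(m[y,230:330])[0]; pts.append((230+r[-1],y))
for x in range(160,280,6):
    r=np.where(m[190:270,x])[0]; pts.append((x,190+r[-1]))
for z in (170,174):
    w=np.array([onz(c,q,z) for q in pts])[:,:2]; keep=np.ones(len(w),bool)
    for _ in range(4):
        A=np.c_[2*w[keep],np.ones(keep.sum())]; b=(w[keep]**2).sum(1); q=np.linalg.lstsq(A,b,rcond=None)[0]; r=np.sqrt(q[2]+q[0]**2+q[1]**2)
        keep=np.abs(np.hypot(*(w-q[:2]).T)-r)<2
    print(z,q[:2].round(1),r.round(1),keep.sum(),len(w))
```

```text
170 [485.1 295.6] 78.4 33 37
174 [484.7 296.7] 77.3 33 37
```

Lid centre comes out at (484.8, 296.5), against a bowl axis of (484, 298), and the fitted radius is 77 mm as it should be. It sits flush and the gripper is clear, so I am handing in.

Run:
```python
from bench import ctrl
print(ctrl.finish_job())
```

```text
the job is handed in; nothing more can be done
None
```

I put the food processor back together and handed it in at about 33 s of the 67 s allowed; no verdict came back.

**What I did:** I picked the blade unit up by its orange grip, stood it on its foot on the worktop, and gripped it again from above. I turned it to match the drive dog, which lies 7° off the world y axis, and eased it down the spindle. I then set the lid on by its chute.

**Blade unit:**
- It met no resistance until the floor. The floor contact came at a tool height of 292.6 mm, exactly where the sizes given put it when home. The force there was about 10 N.
- Pictures after release showed it upright and centred.

**Lid:**
- It seated at a tool height of 364.3 mm against 364.2 mm expected, with about 12 N.
- After release its outline fits a circle centred about 1–2 mm from the bowl's axis, and it looks level.

**Bystanders and gripper:** I saw no displacement of the jars, timer or salt mill in the last pictures, though the arm hid some of the jars in the top view. The gripper was about 11 cm clear of the lid at hand-in.

**Disagreement:** The wrist camera's scale was off by 2–5 %. It showed the blade unit in the hand slightly too small and the bowl's rim 2 mm too large in radius. I therefore checked the bowl's position with the other cameras, which agreed within about 2 mm for the bowl's floor. One reading from the scene camera, of the spindle tip, differed by about 7 mm. I set it aside, and the blade unit's smooth fit onto the spindle bore that out.

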